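Clamp the payment terminal in its counter holder

ROBOT

A 6-joint arm with a two-finger parallel gripper is mounted at the origin on the work surface. World frame = base frame: x ahead of the robot, y to its left, z up, the work surface at z = 0. Lengths are in m, angles in rad, forces in N, time in s.
With the tool pointing down it reaches from about 0.4 to 0.825 m from the base axis. Payload 7 kg.
Tool frame: the origin (TCP) lies on the mounting face of the last link; the fingertips stand 178 mm ahead of it and the grasp point (between the pads) lies 159 mm ahead of it; z points along the fingers, y is the direction in which the jaws open and shut (so a half turn about z gives the same grasp; the last joint's range is limited). The gripper opens to 88 mm and grips with 3 to 60 N. Pads are 19 mm wide; open, the fingers measure 130 mm over their backs; the gripper's body (78 mm by 193 mm) begins 47 mm behind the grasp point.
Start: joints at [1.479, 0.359, 0.012, 0, -1.224, -0.288], TCP at [0.25, 0.627, 0.405] pointing down, gripper open.
Joint ranges: [-3.07, 3.07], [-1.43, 2.12], [-1.02, 1.25], [-3.03, 1.67], [-3.05, -0], [-3.03, 3.03]. Speed limits (rad/s): [2.39, 2.39, 3.01, 3.14, 3.14, 3.14].

INTERFACE

Orientations are given as [roll, pitch, yaw] about the fixed x, y, z axes, in that order (R = Rz(yaw) Ry(pitch) Rx(roll)).
In Python, from station import * gives the robot as it stands.
- The arm moves only by the tool arm_command, never from a script. Its argument "targets" is a list of rows, each a list of 3 entries, a list of its own where there are three numbers: the turn, a rotation vector about the world's x, y, z in rad, then the shift along the world's x, y, z in mm, then the closure, from 0 (fully open) to 1 (shut). In form: [[[wx, wy, wz], [tx, ty, tz], fingers], ...]. A call has 1 to 8 rows; each row shifts and turns the commanded pose from where the row before left it; what a row does not reach is not made up. A row lasts 1/10 s, in which the tool goes at most 50 mm and 8.59 degrees, less where a joint would pass 70% of its speed; a pose out of reach is approached as far as the arm can. A call with a gripper value outside its range is refused whole. The fingers move at their own pace and stop on an object; "squeeze" is the grip in N (left out, the last holds). Time passes only in rows, so rows that do not move let the fingers close. It gives the time, the measured TCP pose, the force and the opening at its end, in the units of the state.
- get_state(): the state, without advancing time (a new reading comes with each control period).
- grab_frame(name): name is "scene" or "top" or "wrist"; returns (picture, depth): 480x640x3 uint8, red, green, blue; 480x640 float32, m along the optical axis (not along the pixel's ray), 0 where there is no reading.
- camera_params(name): a dict with "mtx" (3x3 intrinsics, pixels), "eye" and "orientation" of the camera in the world. Camera axes: x right, y down, z forward; pixel columns grow to the right and rows downward; lengths in m; the calibration is good to about 2 mm. The wrist camera is an equidistant fisheye: a pixel r from the principal point sees the ray r / f radians off the axis. A picture is of the moment at which its call begins: read the wrist's pose just before it. camera_params takes no time and is no camera call; for the wrist camera it gives the pose at the moment of the call.
- job_done(): hands the job in, once; it reports no verdict.
The state is a dict: "t": time; "q": joint angles; "qd": joint speeds; "joint_efforts": joint torques, N m; "eef_pos": TCP position; "ee_rot": TCP orientation; "force": force on the tool from outside, world axes, zero at the start; "moment": the same for the moment, N m; "width": finger opening in m.
Only numpy, scipy, OpenCV 4.12 (cv2) and the standard library are available. Lean on these libraries where they do the work, as an engineer would, in place of code of your own. Each camera call takes 0.05 s, during which the arm holds its last target.

TASK

Lay the handheld payment terminal in the sloping holder, screen upwards and towards the top of the slope, with its keypad end pushed under the raised clamp and against the stop. Then screw the holder's round knob clockwise until it is fully home, so that the clamp grips the terminal, and let go. Do not knock over or push away the other things on the desk.

Things in the scene. Friction and masses are not known exactly. Their poses are not given: they have to be found in the camera images.
- terminal_centre (a point): Centre (half-way up) of the loose payment terminal: a dark plastic block 170 mm long (x), 60 wide (y), 28 thick (z, out of its face), 0.25 to 0.45 kg. A grey screen is on the +x half of its face, keys on the -x half (keypad end). It starts face up on the grey mat. Seated, this point is at 85, 0, 14 mm in the seat's axes, with the same axes.
- terminal_head (a point): Point on the terminal's top face near its screen end: 75 mm from the centre along the terminal's x and 14 mm above it.
- seat (a point): On the fixed holder's aluminium plate (225 x 90 mm, 32 degrees slope, low end nearer the robot, on a dark foot), where it meets the stop, midway across. x runs up the slope, y across, z square out of the plate. Plate: x = -50 to 175 mm. Stop: ridge 60 mm wide, 18 high, x = -8 to 0; the keypad end goes against its x = 0 face. No side guides.
- pad: Sprung rubber pad (16 x 44 x 6 mm) under the end of the clamp: a steel strap 50 mm wide overhanging the seat to x = 18 mm. Origin mid top face, axes the seat's. The pad covers seat x = 1 to 17 mm; its underside is 37.5 mm above the plate at knob 0, 35.5 mm at the most closed start, so the terminal slides in under it from up the slope. It yields 5 mm.
- knob_grip (a point): On the axis of the clamp's black knurled round knob (50 mm diameter, 36 high), at grip height: 22 mm above its underside, 14 below its top; the strap is 2 mm below the knob. Knob axis = the seat's z, at seat x = -26 mm, y = 0. Axes are the seat's and do not turn. 75.5 mm off the plate when the knob reads 0; sinks 7.85 mm a turn.
- knob (a joint): Angle of the knob in rad: 0 = clamp wide open, grows as the knob is turned clockwise (seen from above, looking at its top) and the clamp sinks 1.25 mm per rad; 9.6 (about 1.5 turns) = fully home, a hard stop. It turns with slight friction and stays where it is left. Starts between 0 and 1.6.
- calculator: Pocket calculator, 120 x 72 x 18 mm, lying on the mat beside the terminal; origin under its centre.
- stapler: Stapler, 130 x 34 x 50 mm, on the mat on the terminal's other side; origin under its centre.
- flask: Copper water flask, 72 mm in diameter, 207 mm high, standing beyond the mat; origin under its centre.
- pen_cup: Dark metal pen cup, 72 mm in diameter, 95 mm high, 160 mm with its pens, near the holder; origin under its centre.
- tape: Desk tape dispenser, 140 x 55 x 70 mm, near the holder; origin under its centre.
- stamp: Rubber stamp with a ball handle, 60 x 35 x 70 mm, standing on the desk; origin under its centre.
- terminal: The payment terminal itself (see its centre): origin under its centre, axes as at its centre.

How it is judged:
On the way:
1. The terminal lies in the holder against the stop, under the clamp, with the clamp still open (x of terminal_centre in the frame of seat between 0.078 and 0.095 m and y of terminal_centre in the frame of seat between -0.012 and 0.012 m and z of terminal_centre in the frame of seat between 0.009 and 0.019 m and x of terminal_head in the frame of seat between 0.15 and 0.173 m and y of terminal_head in the frame of seat between -0.02 and 0.02 m and z of terminal_head in the frame of seat between 0.021 and 0.036 m and value of joint knob below 4 rad), for 0.2 s.
At the end, for the whole second after the job is handed in: Terminal face up on the holder plate (centre 9 to 19 mm off it), screen end up the slope, its centre 78 to 95 mm from the stop and within 12 mm of the middle, head within 20 mm of it; the knob at 9.2 rad or more (of 9.6) and still; the pad pressing on the terminal with over 1.5 N (x of terminal_centre in the frame of seat between 0.078 and 0.095 m and y of terminal_centre in the frame of seat between -0.012 and 0.012 m and z of terminal_centre in the frame of seat between 0.009 and 0.019 m and x of terminal_head in the frame of seat between 0.15 and 0.173 m and y of terminal_head in the frame of seat between -0.02 and 0.02 m and z of terminal_head in the frame of seat between 0.021 and 0.036 m and value of joint knob above 9.2 rad and contact force between pad and terminal above 1.5 N and velocity of joint knob below 0.1 rad/s); the robot touches nothing.
It fails at once if One of the other things on the desk is pushed more than 40 mm (distance of any of calculator, stapler, flask, pen_cup, tape, stamp from where it was at the start of the episode above 0.04 m).
It fails at once if One of the other things on the desk is tipped over (angle between any of calculator, stapler, flask, pen_cup, tape, stamp's own z axis and vertical above 0.5 rad).
It also fails if it takes over 72 s, if anything falls off the work surface, if the arm or the gripper's body presses on something with over 40 N, if the wrist force passes 120 N, or if a joint passes its speed limit or range.

## Working session

There is one attempt and no reset: what is moved stays moved. The work goes in short steps, Python scripts to look and compute and a tool call to move; the robot and the scene stay as the last step left them, time stands still between calls to the robot, and variables do not carry over. Pictures are saved under pics/ and viewed, and the job is handed in when it is done.

Besides the shell and the picture viewer there is one more tool, called after "Call:" as name(argument=value, ...) on one line, values as JSON. arm_command: Moves the arm, as the interface text tells. Its arguments: {"type":"object","properties":{"targets":{"type":"array"},"squeeze":{"type":"number"}},"required":["targets"]}

```bash
ls; mkdir -p pics
python3 - <<'E'
from station import *
import cv2,numpy as np
print(get_state())
for n in ["scene","top","wrist"]:
    p=camera_params(n); print(n,p)
    im,d=grab_frame(n); cv2.imwrite(f"pics/{n}0.png",im[:,:,::-1]); np.save(f"pics/{n}0.npy",d)
E
```

```text
pics
{'t': 0.0, 'q': array([ 1.47909048e+00,  3.59400015e-01,  1.10826932e-02, -3.28127225e-04,
       -1.22413394e+00, -2.88119014e-01]), 'qd': array([ 2.27287048e-03,  8.90954648e-05, -1.97739224e-03, -1.69560703e-05,
        1.78723296e-04, -1.66713115e-03]), 'joint_efforts': array([-8.58264157e-04, -5.82719421e+01,  2.93044227e+01,  6.99798077e+00,
        6.82516897e-03, -1.62788510e-04]), 'eef_pos': array([0.25018297, 0.62672043, 0.40372831]), 'ee_rot': array([ 3.13991828e+00, -1.74542645e-04, -3.79936455e-01]), 'force': array([-0.0815666 ,  0.44909333,  0.51996846]), 'moment': array([0.03993366, 0.02883757, 0.02641395]), 'width': 0.0877853430938766}
scene {'mtx': array([[540.82600813,   0.        , 324.5491517 ],
       [  0.        , 540.82600813, 242.68067391],
       [  0.        ,   0.        ,   1.        ]]), 'eye': array([ 1.47338762, -0.34485221,  0.97857088]), 'orientation': array([-2.3183884 , -0.01425427,  1.20561849])}
top {'mtx': array([[498.27223523,   0.        , 326.8131897 ],
       [  0.        , 498.27223523, 231.81189505],
       [  0.        ,   0.        ,   1.        ]]), 'eye': array([ 0.35940298, -0.00461378,  1.04851805]), 'orientation': array([-2.91968314e+00, -2.25655184e-03, -1.59346052e+00])}
wrist {'mtx': array([[371.64829954,   0.        , 322.58438982],
       [  0.        , 371.64829954, 242.57010611],
       [  0.        ,   0.        ,   1.        ]]), 'eye': array([0.31433197, 0.6008807 , 0.38382845]), 'orientation': array([ 2.88334661e+00, -2.02626225e-03, -1.95116212e+00])}
```

View pics/scene0.png

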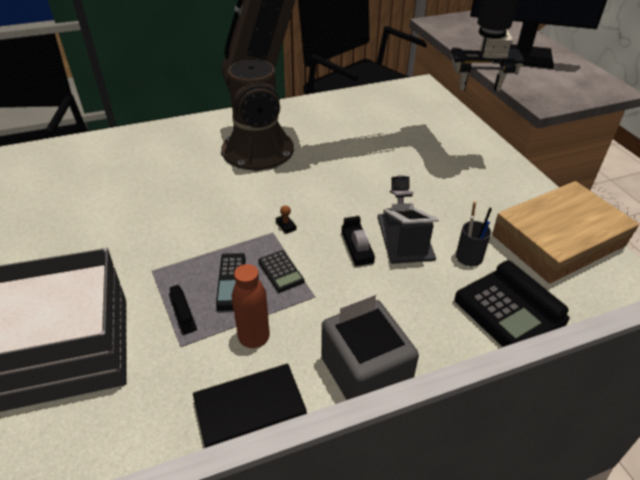

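View pics/top0.png

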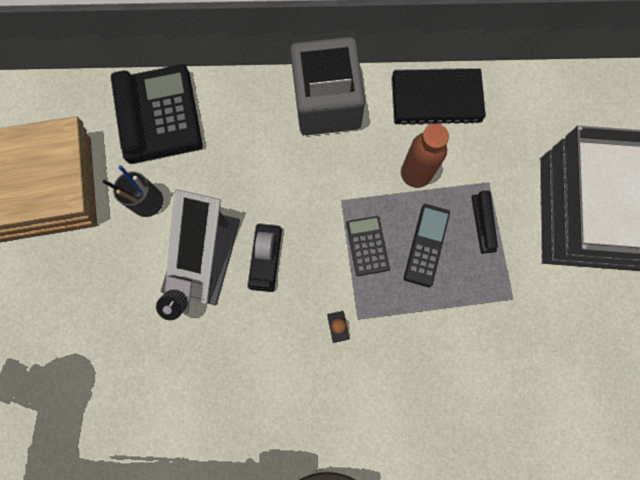

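View pics/wrist0.png

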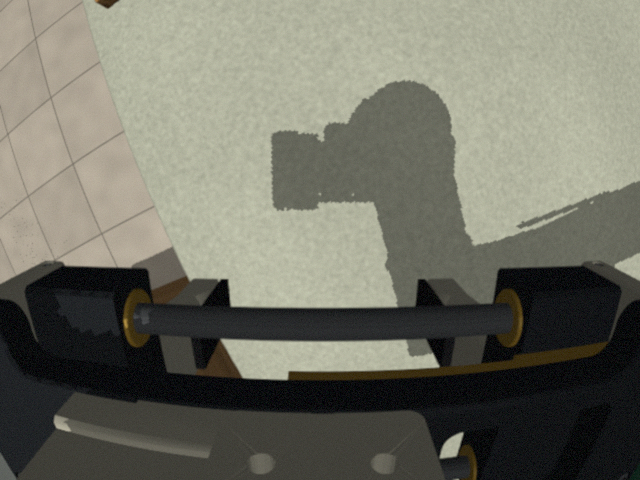

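The top view shows the terminal at about (427,245) on the mat, calculator to its left, stapler to its right, flask beyond (425,155). The holder is at (195,250) with its knob at (172,303), the pen cup at (137,195), tape at (265,257) and stamp at (338,326).

```bash
cat > h.py <<'E'
import numpy as np,cv2
from scipy.spatial.transform import Rotation as R
def Rm(r): return R.from_euler('xyz',r).as_matrix()
def rays(p,uv,fish=False):
    uv=np.atleast_2d(np.asarray(uv,float));K=p['mtx'];x=(uv-[K[0,2],K[1,2]])/K[0,0]
    if fish:
        r=np.linalg.norm(x,axis=1,keepdims=True)+1e-9
        d=np.c_[x/r*np.sin(r),np.cos(r)]
    else: d=np.c_[x,np.ones(len(x))]
    return d@Rm(p['orientation']).T
def cloud(p,d,fish=False):
    h,w=d.shape;v,u=np.mgrid[:h,:w]
    r=rays(p,np.c_[u.ravel(),v.ravel()],fish)
    if fish: r=r/(r@Rm(p['orientation'])[:,2])[:,None]
    return (p['eye']+r*d.ravel()[:,None]).reshape(h,w,3)
def onplane(p,uv,z,fish=False):
    r=rays(p,uv,fish); return p['eye']+r*((z-p['eye'][2])/r[:,2])[:,None]
E
python3 - <<'E'
from station import *
from h import *
d=np.load('pics/top0.npy');p=camera_params('top');im=cv2.imread('pics/top0.png')
P=cloud(p,d)
for u,v in [(427,245),(430,225),(300,400),(370,245),(485,220),(265,257),(338,326),(425,180),(435,135),(150,190),(195,235),(172,303),(183,275),(215,280)]:
    print((u,v),np.round(P[v,u],4),im[v,u])
m=(P[:,:,2]>.018)&(P[:,:,2]<.045)
n,l,s,c=cv2.connectedComponentsWithStats(m.astype(np.uint8))
L=l[245,427];print(s[L])
pts=P[l==L]; print(np.median(pts[:,2]));
print(cv2.minAreaRect((pts[:,:2]*1000).astype(np.float32)))
for z in (0,):
  for uv in [(425,180)]: print(onplane(p,uv,z))
big=cv2.resize(im[170:340,100:300],None,fx=4,fy=3.5,interpolation=cv2.INTER_CUBIC);cv2.imwrite('pics/hold.png',cv2.resize(im[170:340,100:300],(700,595),interpolation=cv2.INTER_CUBIC))
E
```

```text
(427, 245) [ 0.5561 -0.22    0.0312] [51 50 50]
(430, 225) [ 0.5985 -0.229   0.0319] [135 135 118]
(300, 400) [ 0.2513  0.0494 -0.003 ] [167 184 187]
(370, 245) [ 0.5603 -0.1021  0.0229] [117 119 123]
(485, 220) [ 0.6036 -0.3411  0.045 ] [43 46 46]
(265, 257) [0.5342 0.1142 0.0541] [107 106 110]
(338, 326) [ 0.3932 -0.0292  0.0694] [ 63 100 151]
(425, 180) [ 0.6925 -0.2216  0.0479] [31 42 71]
(435, 135) [ 0.725  -0.2111  0.2061] [ 72 100 169]
(150, 190) [0.671  0.3431 0.0852] [32 30 33]
(195, 235) [0.5721 0.2446 0.1024] [42 41 42]
(172, 303) [0.4399 0.2768 0.1233] [114 119 126]
(183, 275) [0.5012 0.2782 0.0546] [164 167 169]
(215, 280) [0.4953 0.2233 0.0119] [55 52 52]
[ 403  203   47   84 2321]
0.03135668125958624
((559.8779296875, -221.01803588867188), (60.41429901123047, 170.77059936523438), 72.41300201416016)
[[ 0.70841024 -0.23194761  0.        ]]
```

View pics/hold.png

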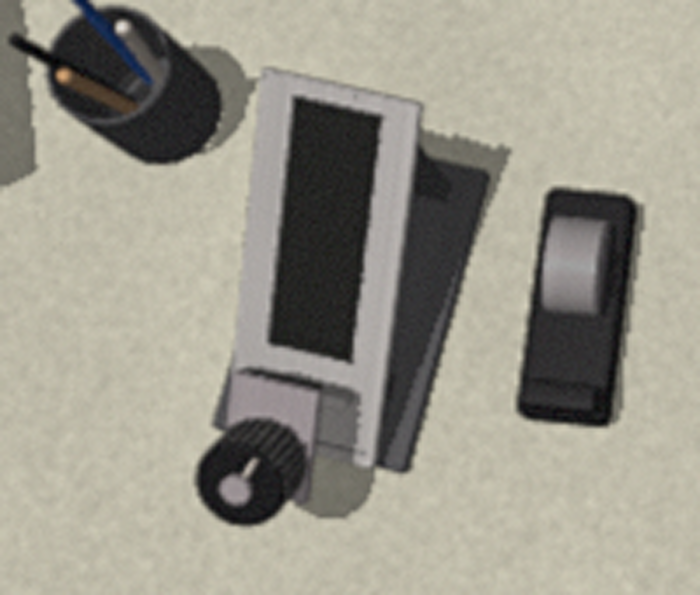

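Run:
```python
from station import *
from h import *
d=np.load('pics/top0.npy');p=camera_params('top');im=cv2.imread('pics/top0.png')
P=cloud(p,d)
m=(P[:,:,2]>.022)&(P[:,:,2]<.045)
n,l,s,c=cv2.connectedComponentsWithStats(m.astype(np.uint8))
pts=P[l==l[245,427]]
print(np.round(cv2.boxPoints(cv2.minAreaRect((pts[:,:2]*1000).astype(np.float32)))))
q=pts[:,:2]-pts[:,:2].mean(0);print('pca',pts.mean(0),np.linalg.svd(q,full_matrices=False)[2])
a=np.c_[P[390:440,150:500].reshape(-1,3)];print('desk z',np.median(a[:,2]))
# image-based terminal corners: dark-vs-mat
sc=np.load('pics/scene0.npy');ps=camera_params('scene');S=cloud(ps,sc)
for u,v in [(232,280),(150,220),(400,200),(407,236),(400,185)]: print('scene',(u,v),S[v,u])
# plate plane
reg=P[196:270,172:215].reshape(-1,3)
reg=reg[(reg[:,2]>.03)]
for k in range(6):
    A=np.c_[reg[:,:2],np.ones(len(reg))];co=np.linalg.lstsq(A,reg[:,2],rcond=None)[0]
    r=reg[:,2]-A@co; reg=reg[abs(r)<max(.003,2*r.std())]
print(co,len(reg),r.std(),'slope deg',np.degrees(np.arctan(np.hypot(*co[:2]))),'dir',np.degrees(np.arctan2(co[1],co[0])))
res=(P[:,:,2]-P[:,:,0]*co[0]-P[:,:,1]*co[1]-co[2])*np.cos(np.radians(32))
mm=(abs(res)<.005)&(P[:,:,2]>.02); mm[:, :160]=0; mm[:,225:]=0; mm[:185]=0;mm[305:]=0
n,l,s,c=cv2.connectedComponentsWithStats(mm.astype(np.uint8)); L=1+np.argmax(s[1:,4]); print(s[L])
out=im.copy();out[l==L]=(0,0,255);cv2.imwrite('pics/pm.png',cv2.resize(out[170:340,100:300],(700,595)))
az=np.arctan2(co[1],co[0]);Rs=(R.from_euler('z',az)*R.from_euler('y',-np.arctan(np.hypot(*co[:2])))).as_matrix()
pp=P[l==L]@Rs; print(pp.min(0),pp.max(0)); print(cv2.minAreaRect((pp[:,:2]*1000).astype(np.float32)))
np.save('pics/mask.npy',l==L)
```

```text
[[ 469. -224.]
 [ 632. -276.]
 [ 650. -218.]
 [ 488. -166.]]
pca [ 0.55735285 -0.21944208  0.03127779] [[-0.95458647  0.297934  ]
 [-0.297934   -0.95458647]]
desk z -0.00034279234800682623
scene (232, 280) [ 0.57257833 -0.22230628  0.0335247 ]
scene (150, 220) [ 0.24412829 -0.37578862  0.00289701]
scene (400, 200) [0.46378504 0.27624164 0.06096643]
scene (407, 236) [0.6191647  0.21506427 0.07913135]
scene (400, 185) [0.46221181 0.27080003 0.11218785]
[ 0.60393084 -0.15808303 -0.20498112] 2662 0.0014818515706084465 slope deg 31.975615772655956 dir -14.668461713556072
[ 166  189   55  115 4156]
[ 0.32819446  0.34202594 -0.17887126] [ 0.55426399  0.43328091 -0.16897996]
((441.2640380859375, 387.6122741699219), (91.24323272705078, 226.00326538085938), 89.8857650756836)
```

View pics/pm.png

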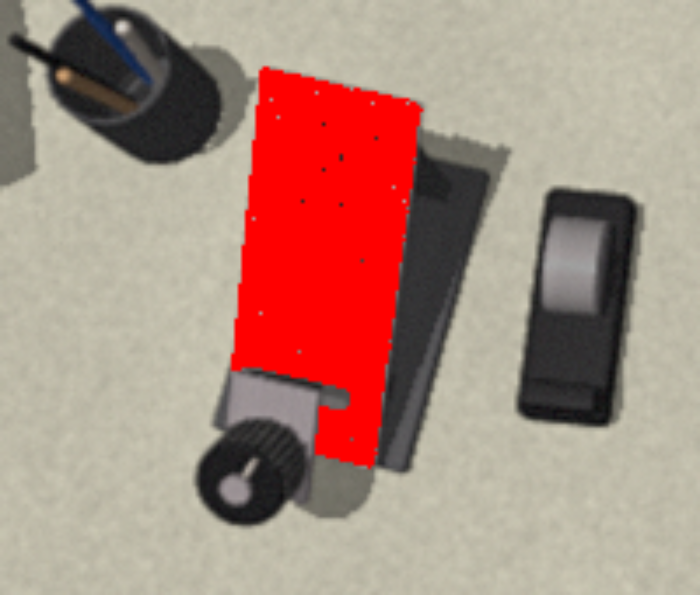

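```bash
cat >> h.py <<'E'
az=np.radians(-14.67-0.0)
Rs=(R.from_euler('z',az)*R.from_euler('y',-np.radians(32))).as_matrix()
E
python3 - <<'E'
from station import *
from h import *
d=np.load('pics/top0.npy');p=camera_params('top');im=cv2.imread('pics/top0.png')
P=cloud(p,d);m=np.load('pics/mask.npy')
pp=P[m]@Rs
r=cv2.minAreaRect((pp[:,:2]*1000).astype(np.float32));print(r,np.median(pp[:,2]))
o=np.array([r[0][0]/1000-.0625,r[0][1]/1000,np.median(pp[:,2])]); seat=Rs@o; print('seat',seat)
Q=(P-seat)@Rs*1000
k=(Q[:,:,2]>60)&(abs(Q[:,:,0]+26)<45)&(abs(Q[:,:,1])<45)
kp=Q[k];print('knob pts',len(kp),kp.min(0),kp.max(0),np.median(kp[kp[:,2]>80],0))
t=kp[kp[:,2]>82];print(np.percentile(t[:,2],[5,50,95]),cv2.minEnclosingCircle(t[:,:2].astype(np.float32)))
st=(Q[:,:,2]>40)&(Q[:,:,2]<58)&(abs(Q[:,:,1])<40)&(Q[:,:,0]<30)&(Q[:,:,0]>-60);print('strap',Q[st].min(0),Q[st].max(0),np.median(Q[st],0))
ridge=(Q[:,:,2]>10)&(Q[:,:,2]<25)&(abs(Q[:,:,1])<40)&(abs(Q[:,:,0])<20);print('ridge',ridge.sum(),Q[ridge].min(0),Q[ridge].max(0))
print('mat',[P[v,u,2].round(4) for u,v in [(395,220),(400,240),(460,230),(440,290),(380,290)]])
# scene camera check
ds=np.load('pics/scene0.npy');ps=camera_params('scene');S=cloud(ps,ds);QS=(S-seat)@Rs*1000
k=(QS[:,:,2]>60)&(abs(QS[:,:,0]+26)<45)&(abs(QS[:,:,1])<45);kp=QS[k];print('scene knob',len(kp),kp.min(0),kp.max(0),kp.mean(0))
k=(S[:,:,2]>.022)&(S[:,:,2]<.045);k=k.astype(np.uint8);n,l,s,c=cv2.connectedComponentsWithStats(k);L=l[280,232];print(s[L]);pt=S[l==L];print(cv2.minAreaRect((pt[:,:2]*1000).astype(np.float32)))
E
```

```text
((441.1809387207031, 387.6248474121094), (91.24324035644531, 226.00482177734375), 89.88706970214844) -0.1742746329625105
seat [0.49817808 0.27027124 0.05287705]
knob pts 701 [-50.66251595 -25.75341942  60.01084813] [-0.79937238 25.67768204 95.43507781] [-23.05488483  -1.63328531  88.15398341]
[84.33308298 88.35017185 92.64756284] ((-26.388141632080078, 0.09355492144823074), 25.93324089050293)
strap [-51.56289937 -25.87614457  40.084727  ] [18.82264466 25.97196652 57.6766129 ] [ 3.19063888 -5.89082279 50.04281913]
ridge 36 [ -8.64136064 -29.85205231  10.06940955] [  0.22509199 -14.52441775  20.59796315]
mat [np.float64(0.0019), np.float64(0.0036), np.float64(0.0052), np.float64(0.0), np.float64(0.0015)]
scene knob 241 [-38.01892131 -27.86347138  60.03881435] [ 5.9421544  21.18430887 94.22455545] [-9.51877812 -6.13514474 76.66628374]
[216 253  29  55 959]
((558.48779296875, -223.21934509277344), (60.06337356567383, 176.60296630859375), 72.3883056640625)
```

Call:
arm_command(targets=[[[0,0,0.01],[17,-46,0],0],[[0,0,0.01],[17,-46,0],0],[[0,0,0.01],[17,-46,0],0],[[0,0,0.01],[17,-46,0],0],[[0,0,0.01],[17,-46,0],0],[[0,0,0.01],[17,-46,0],0],[[0,0,0.0145],[17,-46,0],0],[[0,0,0],[17,-46,0],0]])

```text
t: 0.95
eef_pos: [0.3863, 0.2568, 0.4048]
ee_rot: [-3.141, -0.0, -0.304]
force: [1.3, 0.2, 0.8]
width: 0.0875
```

Call:
arm_command(targets=[[[0,0,0],[17,-46,0],0],[[0,0,0],[17,-46,0],0],[[0,0,0],[17,-46,0],0],[[0,0,0],[17,-46,0],0],[[0,0,0],[17,-46,0],0],[[0,0,0],[17,-46,0],0],[[0,0,0],[17,-46,-10],0],[[0,0,0],[17,-46,-10],0]])

```text
t: 1.75
eef_pos: [0.5225, -0.1112, 0.3847]
ee_rot: [-3.141, -0.001, -0.305]
force: [1.6, 1.4, 0.2]
width: 0.0876
```

Call:
arm_command(targets=[[[0,0,0],[17,-46,-10],0],[[0,0,0],[17,-46,-10],0],[[0,0,0],[4,-20,-20],0],[[0,0,0],[0,0,0],0],[[0,0,0],[0,0,0],0]])

```text
t: 2.25
eef_pos: [0.5599, -0.2215, 0.3438]
ee_rot: [3.141, 0.002, -0.307]
force: [0.4, -0.4, -0.4]
width: 0.0877
```

Run:
```python
from station import *
from h import *
s=get_state();print(s['t'],s['q'],s['eef_pos'],s['ee_rot'],s['force'])
p=camera_params('wrist');im,d=grab_frame('wrist');cv2.imwrite('pics/w1.png',im[:,:,::-1])
P=cloud(p,d,True)
k=((P[:,:,2]>.022)&(P[:,:,2]<.045)).astype(np.uint8);n,l,st,c=cv2.connectedComponentsWithStats(k)
for i in range(1,n):
  if st[i,4]>500: print(st[i],cv2.minAreaRect((P[l==i][:,:2]*1000).astype(np.float32)),P[l==i].mean(0))
```

```text
2.25 [-5.25188852e-02  2.86354089e-01 -2.38198880e-01 -7.79723382e-05
 -1.04833019e+00  1.31654078e+00] [ 0.55991445 -0.22148444  0.34376638] [ 3.14113308e+00  2.03671840e-03 -3.06813875e-01] [ 0.4389915  -0.35948164 -0.37288427]
[   0    0  105   79 1495] ((822.3071899414062, -28.776878356933594), (7.079402446746826, 134.6592254638672), 6.344881534576416) [ 0.82180554 -0.03521932  0.03350891]
[ 546    0   47  203 2959] ((612.1727294921875, -478.92626953125), (4.641942977905273, 194.22195434570312), 84.16695404052734) [ 0.61189661 -0.47896001  0.03374562]
[ 423   71   69  136 2576] ((602.5220947265625, -350.5107727050781), (117.36492156982422, 26.370689392089844), 4.279872417449951) [ 0.58172375 -0.34871446  0.04006704]
[  287   127    76   181 13114] ((566.6492919921875, -226.19622802734375), (60.30823516845703, 153.26715087890625), 72.64263153076172) [ 0.57104271 -0.22749843  0.03122175]
```

View pics/w1.png

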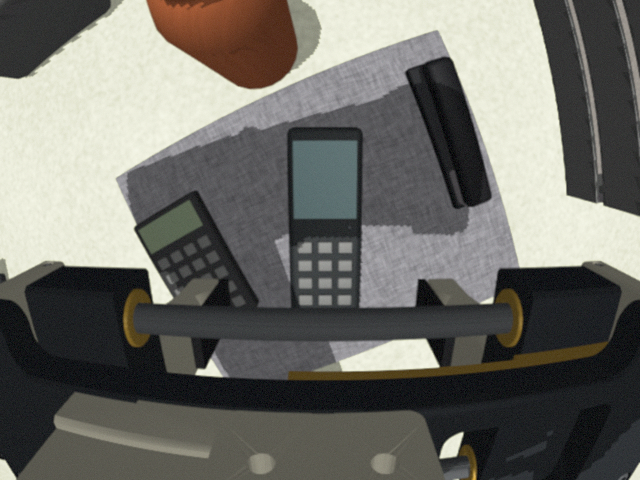

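Run:
```python
from station import *
from h import *
d=np.load('pics/top0.npy');p=camera_params('top');P=cloud(p,d)
y=np.radians(-17.4);M=np.array([[np.cos(y),-np.sin(y)],[np.sin(y),np.cos(y)]])
T=(P[:,:,:2]-[.5595,-.2225])@M*1000
z=P[:,:,2]
m=(z>.0115)&(z<.06)&(abs(T[:,:,1])<130)&(abs(T[:,:,0])<110)
m=cv2.morphologyEx(m.astype(np.uint8),cv2.MORPH_OPEN,np.ones((3,3)))>0
for a in range(-100,101,20):
    s=m&(abs(T[:,:,0]-a)<10); ys=T[:,:,1][s]
    l=ys[ys>36];r=ys[ys<-36];print(a,l.min() if len(l) else None,r.max() if len(r) else None)
```

```text
-100 101.53528873409373 None
-80 63.60237420533148 None
-60 64.57122445631944 None
-40 76.08731187230552 None
-20 86.21939572124576 None
0 94.91967500155167 None
20 105.27440459920113 -110.49240587655466
40 114.8709536414771 -101.10071643702817
60 None -92.27533895321393
80 None -88.25616409706812
100 None -79.33672448789277
```

Call:
arm_command(targets=[[[0,0,0],[0,-1,-32],0],[[0,0,0],[-0.5,0,-32],0],[[0,0,0],[0,0,-32],0],[[0,0,0],[0,0,-32],0],[[0,0,0],[0,0,-20],0],[[0,0,0],[0,0,-12],0],[[0,0,0],[0,0,0],0.1],[[0,0,0],[0,0,0],0.5]], squeeze=25)

```text
t: 3.1
eef_pos: [0.5604, -0.2215, 0.186]
ee_rot: [-3.141, -0.002, -0.304]
force: [0.2, 0.6, 0.8]
width: 0.077
```

Call:
arm_command(targets=[[[0,0,0],[0,0,0],1],[[0,0,0],[0,0,0],1],[[0,0,0],[0,0,0],1],[[0,0,0],[0,0,0],1]])

```text
t: 3.5
eef_pos: [0.5601, -0.2221, 0.1861]
ee_rot: [-3.141, -0.002, -0.305]
force: [-1.6, 0.2, 7.1]
width: 0.0596
```

Call:
arm_command(targets=[[[0,0,0],[0,0,10],1],[[0,0,0],[0,0,30],1],[[0,0,0],[0,0,40],1],[[0,0,0],[0,0,40],1],[[0,0,0],[0,0,40],1],[[0,0,0],[0,0,40],1],[[0,0,0],[0,0,20],1],[[0,0,0],[0,0,0],1]])

```text
t: 4.3
eef_pos: [0.5598, -0.2221, 0.4088]
ee_rot: [-3.14, -0.006, -0.305]
force: [-0.2, 0.7, -3.8]
width: 0.0598
```

```bash
cat >> h.py <<'E'
seat=np.array([0.49818,0.27027,0.05288])
Rt=Rs@np.diag([1.,-1,-1])
def delta(s,sx,sy,sz,Rtgt=Rt):
    """from state to TCP at seat coords (mm); prints shift mm and rotvec"""
    t=seat+Rs@(np.array([sx,sy,sz])/1000)
    rv=R.from_matrix(Rtgt@Rm(s['ee_rot']).T).as_rotvec()
    print('tcp target',t.round(4),'shift',((t-s['eef_pos'])*1000).round(1),'rot',rv.round(4))
def inseat(s):
    print('t',s['t'],'seat tcp',((s['eef_pos']-seat)@Rs*1000).round(1),'roterr',R.from_matrix(Rt.T@Rm(s['ee_rot'])).as_rotvec().round(4),'F seat',(s['force']@Rs).round(1),'M',(s['moment']@Rs).round(2),'q',s['q'].round(2),'w',round(s['width'],4))
E
python3 - <<'E'
from station import *
from h import *
s=get_state();inseat(s);print(s['eef_pos'],s['ee_rot'],s['force'])
delta(s,145,0,183+50)
delta(s,135,0,183+3.5)
im,d=grab_frame('wrist');cv2.imwrite('pics/w2.png',im[:,:,::-1])
E
```

```text
t 4.3 seat tcp [ 344.9 -460.7  204.1] roterr [-0.0127 -0.5522  0.0482] F seat [-2.3  0.7 -3. ] M [-0.   -0.02  0.03] q [-0.05  0.24 -0.15  0.   -1.18  1.32] w 0.0598
[ 0.55982484 -0.22209096  0.40878052] [-3.14042998 -0.00615387 -0.30523573] [-0.16197879  0.74508075 -3.78686712]
tcp target [0.4977 0.2704 0.3273] shift [-62.1 492.5 -81.5] rot [-0.1541 -0.5305  0.0476]
tcp target [0.5133 0.2663 0.2826] shift [ -46.5  488.4 -126.2] rot [-0.1541 -0.5305  0.0476]
```

View pics/w2.png

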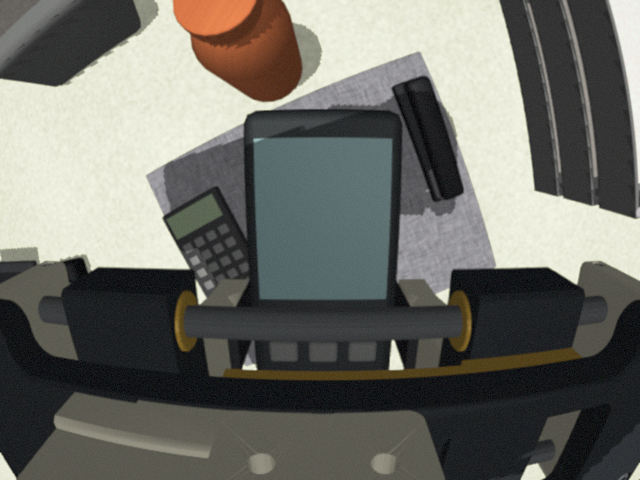

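The terminal is held square between the fingers; its screen end edge is at row ~113, columns 247–400. I'll measure its place in the tool frame.

Run:
```python
from station import *
from h import *
s=get_state();p=camera_params('wrist');im,d=grab_frame('wrist')
P=cloud(p,d,True);T=(P-s['eef_pos'])@Rm(s['ee_rot'])*1000
m=(abs(T[:,:,1])<40)&(T[:,:,0]>0)&(T[:,:,0]<120)&(T[:,:,2]>145)&(T[:,:,2]<180)
m[295:]=0
t=T[m];print(len(t),t.min(0),t.max(0),np.median(t,0))
A=np.c_[t[:,:2],np.ones(len(t))];A_=A[abs(t[:,2]-np.median(t[:,2]))<4];print(np.linalg.lstsq(A_,t[abs(t[:,2]-np.median(t[:,2]))<4][:,2],rcond=None)[0])
u=t[t[:,0]>20]
print(cv2.minAreaRect(t[:,:2].astype(np.float32)), np.percentile(t[:,0],99.7))
```

```text
29052 [  9.16904981 -39.94226998 151.91934145] [ 83.6474772   39.98040888 175.63308067] [4.88927812e+01 1.03210675e-01 1.54764542e+02]
[ 1.26133698e-02 -8.39246580e-04  1.54270709e+02]
((46.55121994018555, 0.23003768920898438), (74.35458374023438, 79.9234848022461), 0.34906190633773804) 83.28133207541504
```

Call:
arm_command(targets=[[[-0.0154,-0.053,0.005],[-5,45,0],1],[[-0.0154,-0.053,0.005],[-5,45,0],1],[[-0.0154,-0.053,0.005],[-5,45,0],1],[[-0.0154,-0.053,0.005],[-5,45,0],1],[[-0.0154,-0.053,0.005],[-5,45,0],1],[[-0.0154,-0.053,0.005],[-5,45,0],1],[[-0.0154,-0.053,0.005],[-5,45,0],1],[[-0.0154,-0.053,0.005],[-5,45,0],1]])

```text
t: 5.2
eef_pos: [0.5182, 0.1396, 0.4026]
ee_rot: [3.141, -0.441, -0.263]
force: [1.7, -0.5, -3.4]
width: 0.0601
```

Run:
```python
from station import *
from h import *
s=get_state();inseat(s)
delta(s,136,0,182.5+50)
delta(s,136,0,182.5+3.5)
```

```text
t 5.2 seat tcp [ 229.8 -121.3  268.8] roterr [-0.0042 -0.1176  0.0063] F seat [-0.2 -0.1 -3.8] M [-0.18  1.65 -0.  ] q [ 0.71  0.02 -0.67  0.58 -0.7   0.18] w 0.0601
tcp target [0.4906 0.2723 0.3221] shift [-27.6 132.6 -80.5] rot [-0.0296 -0.1138  0.0076]
tcp target [0.5144 0.266  0.2827] shift [  -3.8  126.4 -119.9] rot [-0.0296 -0.1138  0.0076]
```

Run:
```python
from station import *
from h import *
for cam in ('top','scene'):
    d=np.load(f'pics/{cam}0.npy');P=cloud(camera_params(cam),d);Q=(P-seat)@Rs*1000
    m=(Q[:,:,1]>55)&(Q[:,:,1]<220)&(Q[:,:,0]>-100)&(Q[:,:,0]<300)&(P[:,:,2]>.02)
    q=Q[m];w=P[m];print(cam,len(q),q.min(0),q.max(0),w.min(0),w.max(0))
    for a in range(60,300,30):
        k=q[(abs(q[:,0]-a)<15)];print(a,k[:,1].min() if len(k) else None,(k[:,2].max(),k[k[:,1]<110][:,2].max() if (k[:,1]<110).any() else None) if len(k) else None)
    m=(Q[:,:,1]<-55)&(Q[:,:,1]>-140)&(Q[:,:,0]>-100)&(Q[:,:,0]<300)&(P[:,:,2]>.02);q=Q[m]
    print('right',q.min(0),q.max(0))
```

```text
top 5401 [  73.22228504   65.13145371 -222.15858314] [299.99368872 219.82497312  34.32837382] [0.63717597 0.26008918 0.02000172] [0.90388698 0.42516004 0.16534073]
60 142.41089664141464 (np.float64(-81.29659368833444), None)
90 114.30175686717659 (np.float64(-33.14230887317995), None)
120 113.45743874196862 (np.float64(-6.882562504840276), None)
150 113.28262186507754 (np.float64(34.32837381519876), None)
180 120.83299759606918 (np.float64(17.972114850980972), None)
210 71.06443335206771 (np.float64(-106.10929009017238), np.float64(-151.00402489472117))
240 65.13145371000805 (np.float64(-115.03636779806976), np.float64(-151.45050214947966))
270 77.40054189292067 (np.float64(-134.40613789573004), np.float64(-168.04151359888905))
right [  -9.81485569 -139.97030887 -224.28785509] [299.59126413 -98.66389868  -4.22957014]
scene 3964 [  85.44016708   62.77906113 -224.78915751] [299.97853658 219.94440102  34.40948313] [0.6335637  0.25693481 0.02006791] [0.90207596 0.420213   0.16434454]
60 None None
90 112.2824451623252 (np.float64(-36.93783522073181), None)
120 110.57424949576195 (np.float64(-16.161762218223497), None)
150 111.29680743992313 (np.float64(34.40948313024365), None)
180 117.4471764232111 (np.float64(16.567181209407813), None)
210 88.82639435642803 (np.float64(-106.24278852765616), np.float64(-151.14106724570897))
240 62.779061133962685 (np.float64(-113.58432659388173), np.float64(-150.3471961072475))
270 73.02554653200255 (np.float64(-132.80388953592535), np.float64(-168.70457855399107))
right [   5.64463355 -139.86432593 -105.33056153] [ 117.47817723 -102.64904373   -3.73716195]
```

Call:
arm_command(targets=[[[-0.006,-0.023,0.0015],[-5.5,27,-16],1],[[-0.006,-0.023,0.0015],[-5.5,27,-16],1],[[-0.006,-0.023,0.0015],[-5.5,27,-16],1],[[-0.006,-0.023,0.0015],[-5.5,27,-16],1],[[-0.006,-0.022,0.0015],[-5.5,24.5,-16.5],1],[[0,0,0],[0,0,0],1],[[0,0,0],[0,0,0],1]])

```text
t: 5.9
eef_pos: [0.4915, 0.27, 0.3216]
ee_rot: [3.138, -0.556, -0.254]
force: [0.7, -0.4, -4.1]
width: 0.0598
```

Run:
```python
from station import *
from h import *
s=get_state();inseat(s)
delta(s,136,0,182.5+3.5)
im,d=grab_frame('top');cv2.imwrite('pics/t3.png',cv2.resize(im[170:340,100:300],(700,595))[:,:,::-1])
```

```text
t 5.9 seat tcp [137.   -1.9 231.3] roterr [-0.0028 -0.0022 -0.0013] F seat [-1.5 -0.2 -3.8] M [-0.02  2.39  0.03] q [ 0.84  0.15 -0.86  1.08 -0.56 -0.46] w 0.0598
tcp target [0.5144 0.266  0.2827] shift [ 22.9  -4.  -38.9] rot [ 0.0024 -0.0029  0.0003]
```

View pics/t3.png

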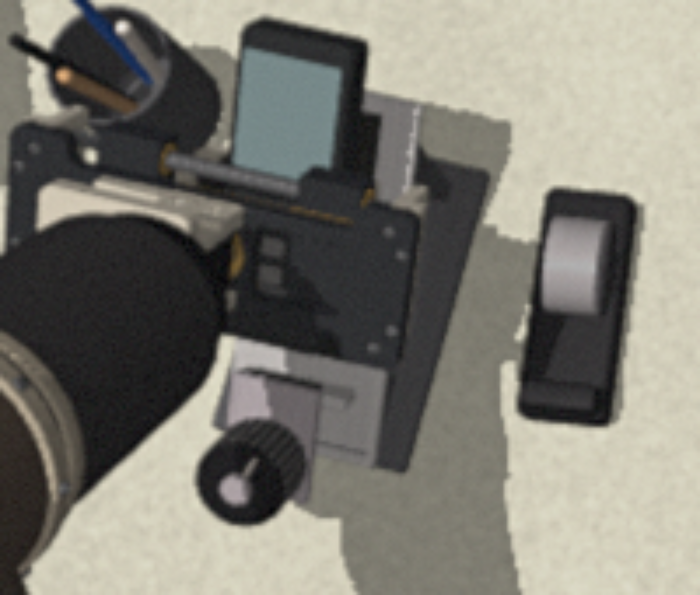

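The terminal hovers above the plate, screen up-slope, with the knob clear at (245,478). Lowering square to the plate.

Call:
arm_command(targets=[[[0,0,0],[5,-0.5,-8.5],1],[[0,-0.003,0],[5,-0.5,-8.5],1],[[0.002,0,0],[5,-1,-8.5],1],[[0,0,0],[4,-1,-7],1],[[0,0,0],[4,-1,-6],1],[[0,0,0],[0,0,0],1]])

```text
t: 6.55
eef_pos: [0.5155, 0.2653, 0.285]
ee_rot: [-3.138, -0.561, -0.26]
force: [0.3, -0.5, -3.8]
width: 0.0601
```

Run:
```python
from station import *
from h import *
s=get_state();inseat(s)
delta(s,86.5,0,182.5+3.5)
im,d=grab_frame('scene');cv2.imwrite('pics/s4.png',cv2.resize(im[150:300,330:530],(800,600))[:,:,::-1])
P=cloud(camera_params('scene'),d);Q=(P-seat)@Rs*1000
m=(abs(Q[:,:,1])<36)&(Q[:,:,0]>190)&(Q[:,:,0]<240)&(Q[:,:,2]>-10)&(Q[:,:,2]<45);q=Q[m];print(len(q),q.min(0),q.max(0))
```

```text
t 6.55 seat tcp [138.2  -0.4 187.3] roterr [0.0013 0.0021 0.0036] F seat [-1.6 -0.4 -3.4] M [-0.08  2.41  0.01] q [ 0.7   0.22 -0.89  1.34 -0.46 -0.62] w 0.0601
tcp target [0.4738 0.2767 0.2565] shift [-41.7  11.3 -28.5] rot [-0.0024  0.0028  0.0024]
376 [190.25157751 -32.10878812   5.7341218 ] [228.78472996  29.32504313  35.30300235]
```

View pics/s4.png

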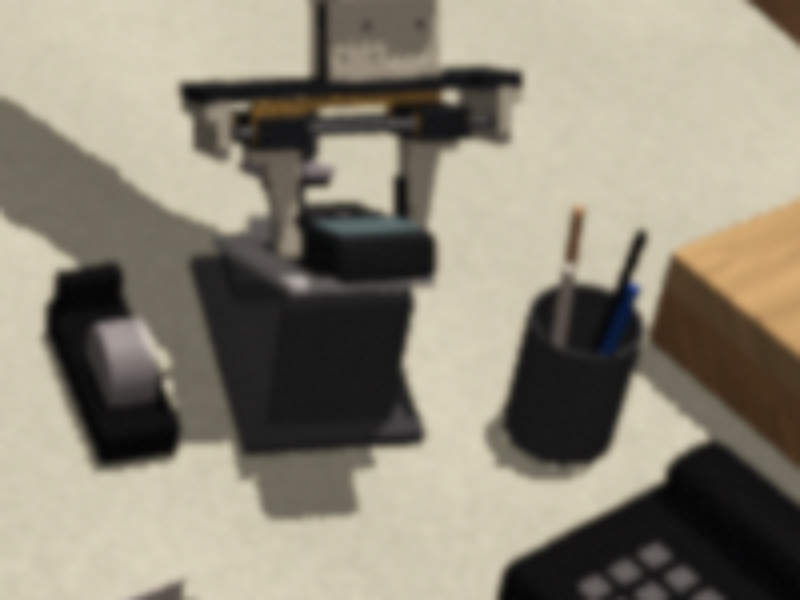

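Call:
arm_command(targets=[[[0,0,0],[-5.6,1.5,-3.9],1],[[-0.002,0.0025,0.002],[-5.6,1.5,-3.9],1],[[0,0,0],[-5.6,1.5,-3.9],1],[[0,0,0],[-5.6,1.5,-3.9],1],[[0,0,0],[-5.6,1.5,-3.9],1],[[0,0,0],[-5.6,1.5,-3.9],1],[[0,0,0],[0,0,0],1]])

```text
t: 7.3
eef_pos: [0.4808, 0.2755, 0.2616]
ee_rot: [-3.141, -0.559, -0.254]
force: [0.5, -0.5, -2.9]
width: 0.06
```

Run:
```python
from station import *
from h import *
s=get_state();inseat(s)
delta(s,86.5,0,182.5+2.5)
```

```text
t 7.3 seat tcp [ 95.2   0.7 186.6] roterr [ 0.0015  0.0007 -0.0014] F seat [-1.  -0.4 -2.8] M [-0.07  2.43 -0.  ] q [ 0.72  0.22 -0.96  1.46 -0.46 -0.77] w 0.06
tcp target [0.4743 0.2765 0.2556] shift [-6.5  1.  -6. ] rot [-0.0004  0.0008 -0.002 ]
```

Call:
arm_command(targets=[[[0,0,0],[-2.6,0.5,-2.3],1],[[0,0,0],[-2.6,0.5,-2.3],1],[[0,0,0],[-1.6,0.3,-1],1],[[0,0,0],[0,0,0],1]])

```text
t: 7.7
eef_pos: [0.4747, 0.2767, 0.2565]
ee_rot: [-3.14, -0.56, -0.256]
force: [0.0, 0.0, -3.8]
width: 0.0598
```

Run:
```python
from station import *
from h import *
inseat(get_state())
```

```text
t 7.7 seat tcp [ 87.2   0.3 185.6] roterr [ 0.0016  0.0012 -0.0004] F seat [-2.   0.  -3.3] M [-0.01  2.41  0.03] q [ 0.71  0.22 -0.97  1.49 -0.45 -0.81] w 0.0598
```

Call:
arm_command(targets=[[[0,0,0],[-0.8,0.2,-0.5],1],[[0,0,0],[-0.8,0.2,-0.5],1],[[0,0,0],[0,0,0],1]])

```text
t: 8.0
eef_pos: [0.4731, 0.2773, 0.2557]
ee_rot: [-3.14, -0.56, -0.256]
force: [-0.3, 0.2, -4.0]
width: 0.0594
```

Run:
```python
from station import *
from h import *
inseat(get_state())
```

```text
t 8.0 seat tcp [ 85.4   0.4 185.8] roterr [ 0.0019  0.0013 -0.0003] F seat [-2.4  0.1 -3.2] M [-0.03  2.46  0.03] q [ 0.72  0.22 -0.98  1.5  -0.45 -0.81] w 0.0594
```

Call:
arm_command(targets=[[[0,0,0],[-0.8,0.2,-0.5],1],[[0,0,0],[-0.8,0.2,-0.5],1],[[0,0,0],[0,0,0],1]])

```text
t: 8.3
eef_pos: [0.4723, 0.2776, 0.2555]
ee_rot: [-3.14, -0.562, -0.257]
force: [4.1, -2.5, -0.6]
width: 0.0601
```

Run:
```python
from station import *
from h import *
inseat(get_state())
```

```text
t 8.3 seat tcp [ 84.6   0.5 186.1] roterr [0.0016 0.0035 0.0007] F seat [ 3.5 -1.4 -2.9] M [-0.29  0.24  0.27] q [ 0.72  0.22 -0.98  1.51 -0.46 -0.82] w 0.0601
```

Call:
arm_command(targets=[[[0,0,0],[-0.8,0.2,-0.5],1],[[0,0,0],[-0.8,0.2,-0.5],1],[[0,0,0],[0,0,0],1]])

```text
t: 8.6
eef_pos: [0.4717, 0.2778, 0.2556]
ee_rot: [-3.139, -0.565, -0.259]
force: [8.6, -4.5, 1.4]
width: 0.0602
```

Run:
```python
from station import *
from h import *
inseat(get_state())
im,d=grab_frame('wrist');cv2.imwrite('pics/w5.png',im[:,:,::-1])
im,d=grab_frame('top');cv2.imwrite('pics/t5.png',cv2.resize(im[170:340,100:300],(700,595))[:,:,::-1])
```

```text
t 8.6 seat tcp [ 84.1   0.6 186.5] roterr [0.0012 0.0062 0.0022] F seat [ 8.8 -2.2 -3.8] M [-0.64 -1.72  0.36] q [ 0.72  0.22 -0.98  1.51 -0.46 -0.83] w 0.0602
```

View pics/t5.png

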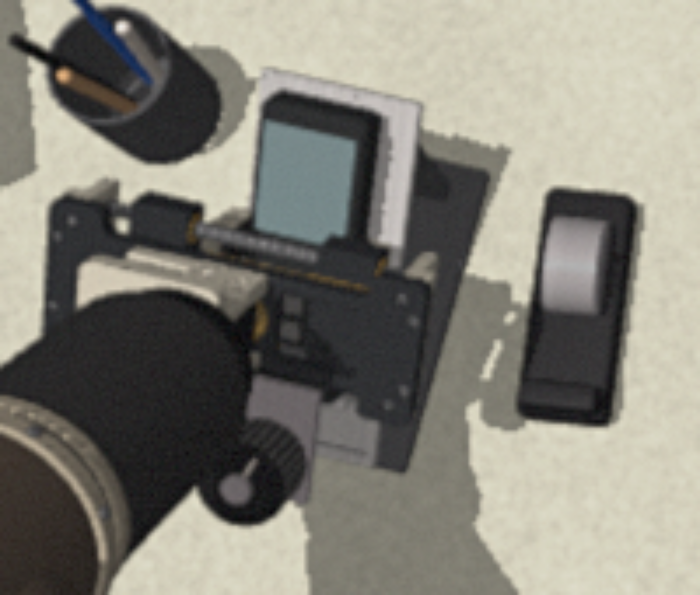

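Call:
arm_command(targets=[[[0,0,0],[1.3,-0.3,-0.3],1],[[0,0,0],[0.5,-0.1,-0.9],1],[[0,0,0],[0.5,-0.1,-0.9],1],[[0,0,0],[0.5,-0.1,-0.9],1],[[0,0,0],[0,0,0],1]])

```text
t: 9.2
eef_pos: [0.4737, 0.2777, 0.2528]
ee_rot: [-3.138, -0.564, -0.258]
force: [-0.5, -1.9, 9.2]
width: 0.06
```

Run:
```python
from station import *
from h import *
inseat(get_state())
```

```text
t 9.2 seat tcp [ 84.3   1.  183. ] roterr [0.0033 0.0054 0.0013] F seat [ 4.8 -1.9  7.8] M [-1.07  0.03  0.14] q [ 0.7   0.22 -0.98  1.54 -0.45 -0.84] w 0.06
```

Call:
arm_command(targets=[[[0,0,0],[0,0,0],0.2],[[0,0,0],[0,0,0],0],[[0,0,0],[0,0,0],0],[[0,0,0],[0,0,0],0]])

```text
t: 9.6
eef_pos: [0.4726, 0.2775, 0.2505]
ee_rot: [-3.14, -0.559, -0.255]
force: [1.1, -1.1, -0.2]
width: 0.0848
```

Run:
```python
from station import *
from h import *
s=get_state();inseat(s)
im,d=grab_frame('top');cv2.imwrite('pics/t6.png',cv2.resize(im[170:340,100:300],(700,595))[:,:,::-1])
P=cloud(camera_params('top'),d);Q=(P-seat)@Rs*1000
m=(abs(Q[:,:,1])<36)&(Q[:,:,0]>100)&(Q[:,:,0]<190)&(Q[:,:,2]>20)&(Q[:,:,2]<40)&((P[:,:,2])>.05);q=Q[m];print(len(q),q.min(0),q.max(0),np.median(q,0))
delta(s,84,0,183+100)
```

```text
t 9.6 seat tcp [ 82.2   0.5 181.6] roterr [ 0.0019  0.0009 -0.0006] F seat [ 1.  -0.8 -0.9] M [ 0.01  1.74 -0.03] q [ 0.7   0.23 -0.98  1.54 -0.45 -0.84] w 0.0848
1134 [100.04343773 -27.5780765   20.08460868] [170.05565991  33.6883282   33.16372762] [136.33126029   0.95077816  27.80180665]
tcp target [0.422  0.2902 0.3374] shift [-50.6  12.7  86.9] rot [-0.001   0.0012 -0.0015]
```

View pics/t6.png

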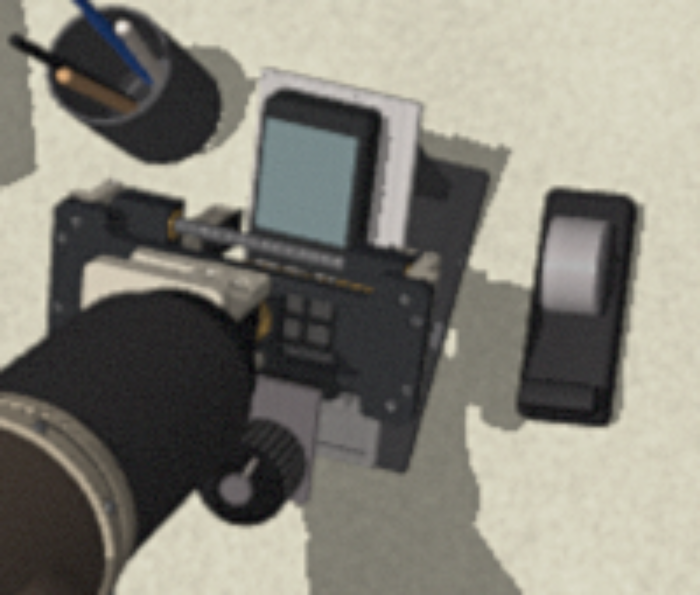

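Call:
arm_command(targets=[[[0,0,0],[-6.4,1.7,10.6],0],[[0,0,0],[-6.4,1.7,10.6],0],[[0,0,0],[-12.8,3.3,21.2],0],[[0,0,0],[-12.8,3.3,21.2],0],[[0,0,0],[-12.8,3.3,21.2],0],[[0,0,0],[-12.8,3.3,21.2],0],[[0,0,0],[0,0,0],0]])

```text
t: 10.35
eef_pos: [0.4079, 0.2955, 0.3594]
ee_rot: [-3.135, -0.561, -0.256]
force: [-0.2, 0.5, 0.2]
width: 0.0881
```

Run:
```python
from station import *
from h import *
s=get_state();inseat(s)
im,d=grab_frame('wrist');cv2.imwrite('pics/w7.png',im[:,:,::-1])
im,d=grab_frame('top');cv2.imwrite('pics/t7.png',cv2.resize(im[170:340,100:300],(700,595))[:,:,::-1])
P=cloud(camera_params('top'),d);Q=(P-seat)@Rs*1000
m=(abs(Q[:,:,1])<40)&(Q[:,:,0]>120)&(Q[:,:,0]<190)&(Q[:,:,2]>20)&(Q[:,:,2]<40);q=Q[m];print(len(q),q.min(0),q.max(0),np.median(q,0))
delta(s,-26.3,0,233+45)
```

```text
t 10.35 seat tcp [ 83.    1.5 309.6] roterr [0.007  0.0023 0.0001] F seat [-0.1  0.4  0.4] M [0.07 1.72 0.07] q [ 1.09  0.04 -0.86  0.88 -0.74 -0.46] w 0.0881
829 [120.07491413 -27.73917484  20.03076735] [169.86449796  33.02665734  32.53701334] [146.43710294   1.20294921  27.81462215]
tcp target [0.3341 0.3132 0.2747] shift [-73.8  17.7 -84.7] rot [-0.0052  0.0037 -0.0036]
```

View pics/w7.png

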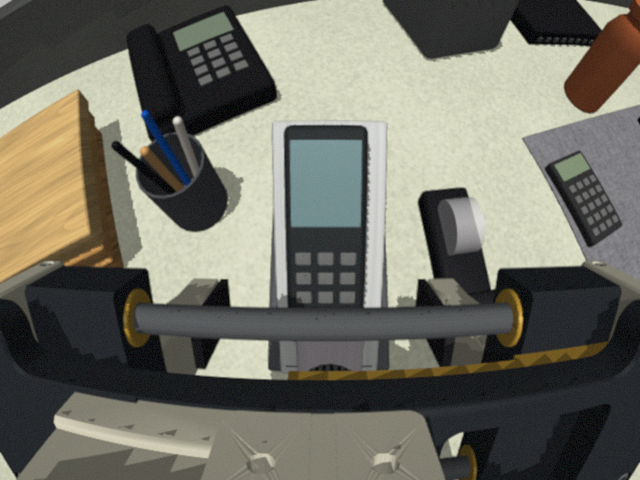

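View pics/t7.png

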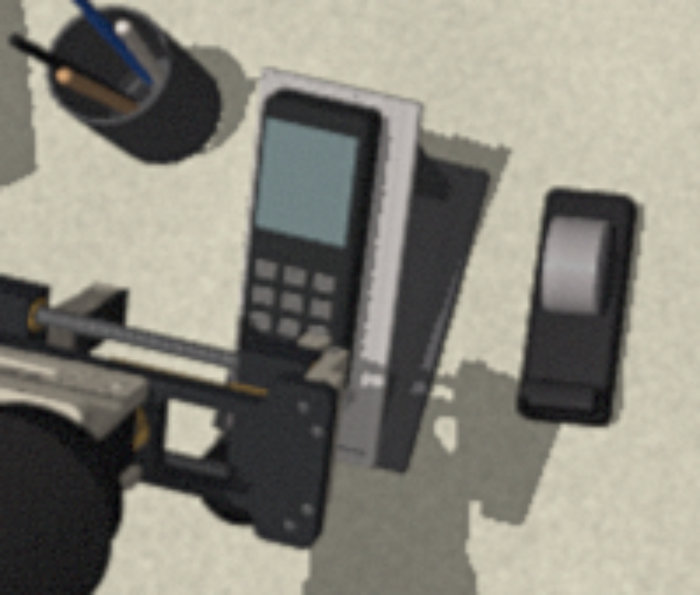

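The terminal lies square, screen up-slope, keypad end under the clamp (wrist picture: strap at (330,350); top depth: head end at x=170, face at z=28). Now to above the knob.

Call:
arm_command(targets=[[[0,0,0],[-18.5,4.4,-15],0],[[0,0,0],[-18.5,4.4,-20],0],[[0,0,0],[-18.5,4.4,-25],0],[[-0.005,0.003,-0.003],[-18.5,4.5,-24.5],0],[[0,0,0],[0,0,0],0]])

```text
t: 10.95
eef_pos: [0.3386, 0.32, 0.2773]
ee_rot: [3.123, -0.55, -0.252]
force: [0.4, -1.1, -0.1]
width: 0.0875
```

Run:
```python
from station import *
from h import *
s=get_state();inseat(s)
delta(s,-26.3,0,233+45)
```

```text
t 10.95 seat tcp [-22.7   7.7 278.8] roterr [-0.0168 -0.0084 -0.0032] F seat [ 0.5 -1.  -0.5] M [-0.03  1.66 -0.05] q [ 1.22  0.11 -1.02  1.   -0.67 -0.78] w 0.0875
tcp target [0.3341 0.3132 0.2747] shift [-4.5 -6.8 -2.6] rot [ 0.0133 -0.0122  0.0062]
```

Run:
```python
from station import *
from h import *
s=get_state();inseat(s)
delta(s,-26.3,0,260)
```

```text
t 10.95 seat tcp [-22.7   7.7 278.8] roterr [-0.0168 -0.0084 -0.0032] F seat [ 0.5 -1.  -0.5] M [-0.03  1.66 -0.05] q [ 1.22  0.11 -1.02  1.   -0.67 -0.78] w 0.0875
tcp target [0.3433 0.3108 0.2594] shift [  4.7  -9.2 -17.8] rot [ 0.0133 -0.0122  0.0062]
```

Call:
arm_command(targets=[[[0.006,-0.006,0.003],[2.3,-4.6,-9],0],[[0.006,-0.006,0.003],[2.4,-4.6,-9],0],[[0,0,0],[0,0,0],0]])

```text
t: 11.25
eef_pos: [0.3513, 0.321, 0.2713]
ee_rot: [3.129, -0.549, -0.26]
force: [-0.4, 0.4, 0.5]
width: 0.0875
```

Run:
```python
from station import *
from h import *
s=get_state();inseat(s)
delta(s,-26.3,0,240)
im,d=grab_frame('wrist');cv2.imwrite('pics/w8.png',im[:,:,::-1])
im,d=grab_frame('scene');cv2.imwrite('pics/s8.png',cv2.resize(im[130:280,330:530],(800,600))[:,:,::-1])
```

```text
t 11.25 seat tcp [-15.7  11.8 267.3] roterr [-0.0144 -0.0098  0.0029] F seat [-0.1  0.3  0.7] M [0.   1.7  0.03] q [ 1.17  0.13 -1.02  1.05 -0.64 -0.79] w 0.0875
tcp target [0.3536 0.3081 0.2425] shift [  2.3 -12.8 -28.8] rot [ 0.0078 -0.0122  0.0101]
```

View pics/s8.png

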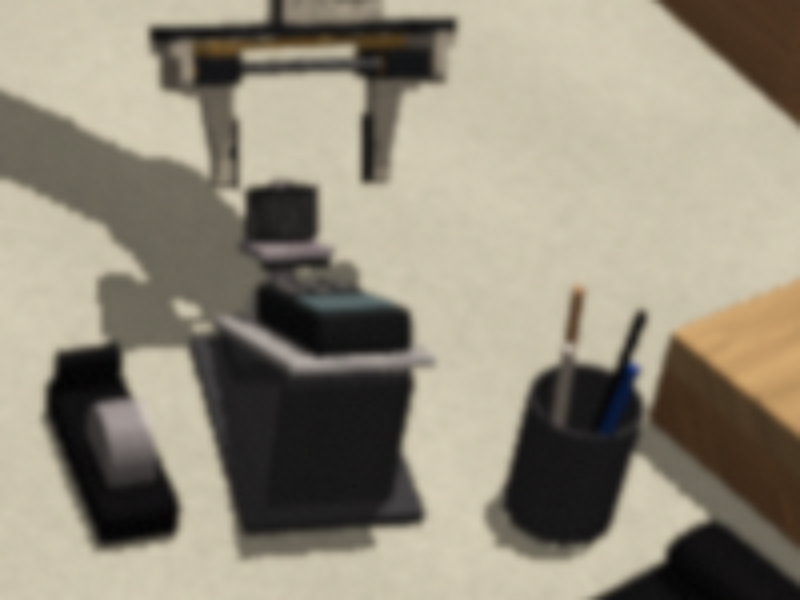

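View pics/w8.png

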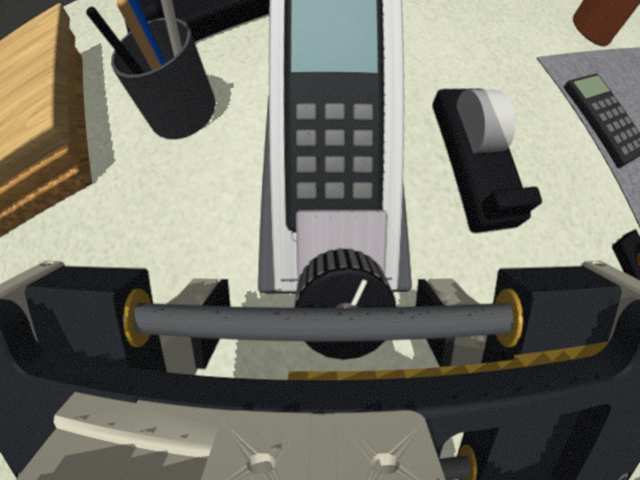

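```bash
cat > kin.py <<'E'
import numpy as np
from scipy.spatial.transform import Rotation as R
from scipy.optimize import least_squares
from h import Rs,seat,Rm
E=lambda a,t:R.from_euler(a,t).as_matrix()
RT=E('y',np.pi/2)
def fk(q,g,s4=-1,s6=-1):
    a1,d1,L2,a3,d4,d6,c6=g
    A=E('z',q[0]);p=A@[a1,0,d1];A=A@E('y',q[1]);p=p+A@[0,0,L2];A=A@E('y',-q[2]);p=p+A@[d4,0,a3]
    A=A@E('x',s4*q[3])@E('y',-q[4])@E('x',s6*q[5]);p=p+A@[d6,0,0]
    return p,A@RT@E('z',c6)
# forearm frame: x along forearm
D=[([1.47909,.3594,.01108,-.0003,-1.22413,-.28812],[.25018,.62672,.40373],[3.1399,-.00017,-.37994]),
([-.05252,.28635,-.2382,-.0001,-1.04833,1.31654],[.55991,-.22148,.34377],[3.1411,.002,-.3068]),
([.71,.22,-.89-.0,1.34,-.46,-.62],[.5155,.2653,.285],[-3.138,-.561,-.26]),
([.84,.15,-.86,1.08,-.56,-.46],[.4915,.27,.3216],[3.138,-.556,-.254]),
([.70,.23,-.98,1.54,-.45,-.84],[.4726,.2775,.2505],[-3.14,-.559,-.255]),
([1.09,.04,-.86,.88,-.74,-.46],[.4079,.2955,.3594],[-3.135,-.561,-.256]),
([-.05,.24,-.15,0,-1.18,1.32],[.5598,-.2221,.4088],[-3.14,-.006,-.305]),
([.71,.02,-.67,.58,-.7,.18],[.5182,.1396,.4026],[3.141,-.441,-.263])]
from station import get_state
s=get_state();D.append((s['q'],s['eef_pos'],s['ee_rot']))
W=[8,8,1,1,1,1,1,1,8]
def fit(s4,s6):
    best=None
    for c in (0,1.57,3.14,-1.57):
        f=lambda g:np.concatenate([w*np.r_[fk(q,g,s4,s6)[0]-p,.3*R.from_matrix(fk(q,g,s4,s6)[1].T@Rm(r)).as_rotvec()] for (q,p,r),w in zip(D,W)]+[[1e-3*(g[1]-.35)]])
        r=least_squares(f,[.05,.35,.4,.03,.4,.08,c])
        if best is None or r.cost<best.cost:best=r
    return best
if __name__=='__main__':
    for s4 in(1,-1):
        for s6 in (1,-1):
            b=fit(s4,s6);print(s4,s6,b.cost,b.x.round(4))
E
python3 kin.py
```

```text
1 1 22.061901813737247 [ 0.3666 -0.2368  0.3468 -0.0232  0.1606 -0.3733 -2.3932]
1 -1 13.053423566936413 [ 0.3666 -0.2368  0.3468 -0.0232  0.1606 -0.3733 -2.1868]
-1 1 17.026610591215164 [0.1188 0.2115 0.6129 0.0974 0.2852 0.3855 0.3489]
-1 -1 2.4053229170439576 [0.1188 0.2115 0.6129 0.0974 0.2852 0.3855 4.7125]
```

```bash
python3 - <<'E'
import re
t=open('kin.py').read()
t=t.replace("a1,d1,L2,a3,d4,d6,c6=g","a1,d1,L2,a3,d4,d6,c6,o2,o3,o4,o5=g;q=np.array(q)+[0,o2,o3,o4,o5,0]")
t=t.replace("[.05,.35,.4,.03,.4,.08,c]","[.05,.35,.4,.03,.4,.08,c,0,0,0,0]").replace("[[1e-3*(g[1]-.35)]]","[[1e-2*(g[1]-.35),1e-3*g[7],1e-3*g[3]]]")
open('kin.py','w').write(t)
E
python3 kin.py
python3 - <<'E'
from kin import *
for a in ((-1,-1),(1,-1)):
    g=fit(*a).x
    for q,p,r in D:
        P,A=fk(q,g,*a);print((P-p).round(4),R.from_matrix(A.T@Rm(r)).as_rotvec().round(3))
E
```

```text
1 1 15.124889794136141 [ 0.1049  1.2044 -0.2203 -0.3055 -0.2076  0.5145 -1.3236 -1.0384  1.0802
 -1.7549 -1.7289]
1 -1 1.1112577354937985 [ 0.1831  1.2575 -0.1726 -0.279  -0.1937  0.5911  3.1942 -0.9533  1.1146
 -1.6012 -1.7422]
-1 1 15.086445488146275 [ 0.6125  0.1246  0.9985  0.1194  0.0344  0.8154  0.6256 -0.4248 -0.7971
  0.2866  0.3404]
-1 -1 0.6609561745614828 [ 0.5449  0.1498  0.9383  0.1057  0.0856  0.7465 -1.3044 -0.4202 -0.7166
  0.2972  0.3069]
[-0.0187 -0.0033 -0.01  ] [-0.106 -0.212 -0.086]
[0.0094 0.0438 0.014 ] [ 0.183 -0.086 -0.047]
[ 0.0172  0.0428 -0.0093] [-0.074  0.332  0.12 ]
[ 0.0275  0.0343 -0.0295] [-0.089  0.232  0.121]
[0.0173 0.0009 0.0066] [-0.023  0.387  0.108]
[ 0.0624 -0.0194 -0.0539] [-0.093  0.122  0.124]
[-0.0346  0.0281 -0.0354] [ 0.209 -0.091 -0.071]
[ 0.0367  0.0474 -0.0777] [-0.088  0.007  0.085]
[ 0.0348 -0.0191 -0.0008] [-0.031  0.218  0.126]
[-0.0865  0.0285 -0.0156] [-0.194 -0.119 -0.096]
[-0.0293 -0.0099  0.0221] [ 0.346 -0.068 -0.078]
[ 0.0136  0.027  -0.0253] [-0.133  0.205  0.071]
[ 0.0681  0.0261 -0.0209] [-0.05   0.1    0.155]
[-0.0563  0.0347 -0.0255] [-0.16   0.379 -0.025]
[ 0.0665  0.097  -0.0315] [-0.026  0.126  0.193]
[ 0.0849  0.0611 -0.0187] [ 0.182 -0.153 -0.089]
[0.199  0.049  0.0265] [ 0.171 -0.143  0.174]
[ 0.0135 -0.0043 -0.005 ] [-0.006  0.179  0.166]
```

```bash
python3 - <<'E'
t=open('kin.py').read()
t=t.replace("o2,o3,o4,o5=g","o2,o3,o4,o5,b1,b5,e5=g").replace("p=p+A@[d4,0,a3]","p=p+A@[d4,b1,a3]").replace("A=A@E('x',s4*q[3])@E('y',-q[4])@E('x',s6*q[5]);p=p+A@[d6,0,0]","A=A@E('x',s4*q[3])@E('y',-q[4]);p=p+A@[d6,b5,e5];A=A@E('x',s6*q[5])")
t=t.replace("c,0,0,0,0]","c,0,0,0,0,-.1,-.1,0]").replace("1e-3*g[3]]","1e-3*g[3],1e-2*g[-1],1e-3*g[8],1e-3*g[9]]")
open('kin.py','w').write(t)
E
python3 kin.py
python3 - <<'E'
from kin import *
for a in ((-1,-1),(1,-1)):
    g=fit(*a).x
    for q,p,r in D:
        P,A=fk(q,g,*a);print((P-p).round(4),R.from_matrix(A.T@Rm(r)).as_rotvec().round(3))
E
```

```text
1 1 14.427406599197305 [ 0.3423  0.3337  0.2933 -0.2056 -0.1893  0.1098 -1.562  -0.2411  1.9462
 -2.013  -1.8778 -0.1193  0.021   0.0571]
1 -1 0.5777617500365407 [ 0.3956  0.3159  0.3166 -0.2116 -0.2001  0.0927 -3.2557 -0.3526  1.7852
 -1.7759 -1.8792 -0.1222 -0.0088  0.062 ]
-1 1 14.507144868962412 [ 0.0564  0.2751  0.5512  0.0327  0.4634  0.1716  0.3559  0.0444 -0.134
 -0.0335  0.1334 -0.0048 -0.1925 -0.0298]
-1 -1 3.982200626005709e-05 [ 7.9000e-03  1.9150e-01  6.0200e-01 -4.0000e-04  4.6200e-01  1.9470e-01
 -1.5708e+00 -6.5000e-03 -6.3000e-03 -1.0000e-04 -1.0000e-04 -1.5000e-03
 -1.9040e-01 -2.8000e-03]
[0. 0. 0.] [-0.  0. -0.]
[-0. -0.  0.] [-0.  0. -0.]
[-0.0009  0.0034 -0.0008] [-0.006  0.002  0.011]
[-0.0027 -0.0012 -0.0012] [-0.001  0.002  0.004]
[ 0.0022 -0.0012 -0.0009] [ 0.003 -0.001  0.001]
[ 0.001   0.0006 -0.001 ] [ 0.003 -0.002  0.003]
[ 0.0017  0.0019 -0.0022] [0.001 0.005 0.004]
[-0.0007  0.001   0.0011] [-0.006 -0.004 -0.004]
[ 0. -0.  0.] [-0. -0. -0.]
[-0.0073 -0.0005 -0.0135] [-0.213  0.034 -0.095]
[ 0.0017 -0.0073  0.0187] [ 0.2   -0.063 -0.095]
[-0.0188 -0.0711 -0.0023] [-0.    0.19  0.12]
[-0.015  -0.0345 -0.0276] [0.069 0.124 0.175]
[-0.0055 -0.0886  0.0148] [-0.033  0.33   0.044]
[-0.0085  0.0254 -0.0653] [0.066 0.175 0.193]
[ 0.0266  0.0041 -0.0279] [ 0.032 -0.171 -0.093]
[ 0.0053  0.02   -0.0605] [ 0.209 -0.033  0.15 ]
[-0.001   0.001  -0.0026] [0.106 0.173 0.181]
```

```bash
cat > ik.py <<'E'
from kin import *
G=fit(-1,-1).x
lo=np.array([-3.07,-1.43,-1.02,-3.03,-3.05]);hi=np.array([3.07,2.12,1.25,1.67,0])
def sols(sp,zdir,n=150,seed=0,lim=True):
    t=seat+Rs@(np.array(sp)/1000);rng=np.random.default_rng(seed);out=[]
    def f(q):
        p,A=fk(np.r_[q,0],G);return np.r_[(p-t)*3,A[:,2]-zdir]
    for i in range(n):
        r=least_squares(f,rng.uniform(lo,hi),bounds=(lo,hi)) if lim else least_squares(f,rng.uniform(lo,hi))
        if r.cost<1e-7 and not any(np.allclose(r.x,o,atol=.02) for o in out): out.append(r.x)
    return out
E
python3 - <<'E'
from ik import *
for sp in [(-26.3,0,234),(-26.3,0,226),(-26.3,0,270)]:
    print(sp,[o.round(3) for o in sols(sp,-Rs[:,2],80)])
E
```

```text
(-26.3, 0, 234) []
(-26.3, 0, 226) []
(-26.3, 0, 270) []
```

Run:
```python
from ik import *
s=get_state();print(s['q'],fk(s['q'],G)[0]-s['eef_pos'])
print('check current',[o.round(3) for o in sols((s['eef_pos']-seat)@Rs*1000,Rm(s['ee_rot'])[:,2],60)])
for o in sols((-26.3,0,234),-Rs[:,2],100,lim=False):
    o=(o+np.pi)%(2*np.pi)-np.pi; v=np.maximum(lo-o,0)+np.maximum(o-hi,0); print(o.round(3),v.round(3))
# best compromise within limits: minimize tilt error at exact grip position
t=seat+Rs@np.array([-.0263,0,.231])
for off in (0,-4,4):
  best=[]
  for i in range(60):
    rng=np.random.default_rng(i)
    def f(q):
        p,A=fk(np.r_[q,0],G);return np.r_[(p+A[:,2]*(.159+off/1000)-(seat+Rs@np.array([-.0263,0,.0745])))*100,A[:,2]+Rs[:,2]]
    r=least_squares(f,rng.uniform(lo,hi),bounds=(lo,hi));best.append((r.cost,r.x))
  best.sort(key=lambda b:b[0]);print(off)
  for c,x in best[:12:4]:
    p,A=fk(np.r_[x,0],G);print(x.round(3),'tilt deg',np.degrees(np.arccos(-A[:,2]@Rs[:,2])), 'axis in seat',(A[:,2]@Rs).round(3))
```

```text
[ 1.17361629  0.12756181 -1.01630475  1.04754734 -0.64168159 -0.79342602] [ 2.31530837e-05 -1.82596345e-05  3.98548021e-05]
check current [array([ 1.174,  0.128, -1.016,  1.047, -0.642])]
[ 0.566  0.171 -0.493 -2.425  0.633] [0.    0.    0.    0.    0.633]
[ 1.017  0.166 -1.1    1.363 -0.544] [0.   0.   0.08 0.   0.  ]
[-2.054 -2.025 -0.329 -1.982 -2.543] [0.    0.595 0.    0.    0.   ]
[ 1.017  0.166 -1.1    1.363 -0.544] [0.   0.   0.08 0.   0.  ]
[-2.128 -0.175 -2.058 -1.786 -0.544] [0.    0.    1.038 0.    0.   ]
[ 1.017  0.166 -1.1    1.363 -0.544] [0.   0.   0.08 0.   0.  ]
[-2.128 -0.175 -2.058 -1.786 -0.544] [0.    0.    1.038 0.    0.   ]
[ 1.222  2.004 -2.085 -0.859  2.371] [0.    0.    1.065 0.    2.371]
[-2.128 -0.175 -2.058 -1.786 -0.544] [0.    0.    1.038 0.    0.   ]
[ 1.222  2.004 -2.085 -0.859  2.371] [0.    0.    1.065 0.    2.371]
[-2.128 -0.175 -2.058 -1.786 -0.544] [0.    0.    1.038 0.    0.   ]
[-2.054 -2.025 -0.329 -1.982 -2.543] [0.    0.595 0.    0.    0.   ]
[ 1.079  2.031 -2.775  1.196 -2.555] [0.    0.    1.755 0.    0.   ]
[ 1.079  2.031 -2.775  1.196 -
[... 727 characters left out ...]
.118  0.193 -1.02   1.069 -0.596] tilt deg 4.316169564940602 axis in seat [-0.046 -0.06  -0.997]
-4
[ 1.109  0.201 -1.02   1.077 -0.59 ] tilt deg 4.574801026556994 axis in seat [-0.048 -0.063 -0.997]
[ 1.109  0.201 -1.02   1.077 -0.59 ] tilt deg 4.574801026553166 axis in seat [-0.048 -0.063 -0.997]
[ 1.109  0.201 -1.02   1.077 -0.59 ] tilt deg 4.574801026557871 axis in seat [-0.048 -0.063 -0.997]
4
[ 1.127  0.185 -1.02   1.061 -0.602] tilt deg 4.057409555374336 axis in seat [-0.043 -0.056 -0.997]
[ 1.127  0.185 -1.02   1.061 -0.602] tilt deg 4.05740955537973 axis in seat [-0.043 -0.056 -0.997]
[ 1.127  0.185 -1.02   1.061 -0.602] tilt deg 4.057409555373076 axis in seat [-0.043 -0.056 -0.997]
```

```bash
cat >> ik.py <<'E'
def best(gz,q3min=-1.0,gx=-26.3,gy=0.,n=6,wt=100):
    l=lo.copy();l[2]=q3min;B=None
    gp=seat+Rs@np.array([gx,gy,gz])/1000
    s=np.array([1.118,.193,-.95,1.069,-.596])
    def f(q):
        p,A=fk(np.r_[q,0],G);return np.r_[(p+A[:,2]*.159-gp)*wt,A[:,2]+Rs[:,2]]
    r=least_squares(f,s,bounds=(l,hi));p,A=fk(np.r_[r.x,0],G)
    return r.x,p,A
def pose(q5,q6): return fk(np.r_[q5,q6],G)
def show(s,q5,q6):
    p,A=pose(q5,q6);rv=R.from_matrix(A@Rm(s['ee_rot']).T).as_rotvec()
    print('shift',((p-s['eef_pos'])*1000).round(1),'rot',rv.round(4),abs(np.linalg.norm(rv)).round(3),'tool axis',A[:,2].round(4))
E
python3 - <<'E'
from ik import *
s=get_state()
for gz in (112,100,90,76.5,66,60):
    x,p,A=best(gz);print(gz,x.round(3),'axis seat',(A[:,2]@Rs).round(3),'tilt',np.degrees(np.arccos(-A[:,2]@Rs[:,2])).round(2))
x,p,A=best(105); show(s,x,s['q'][5]); show(s,x,2.9)
E
```

```text
112 [ 1.219  0.125 -1.     0.942 -0.671] axis seat [-0.033 -0.041 -0.999] tilt 3.01
100 [ 1.191  0.149 -1.     0.962 -0.65 ] axis seat [-0.041 -0.051 -0.998] tilt 3.77
90 [ 1.168  0.169 -1.     0.98  -0.633] axis seat [-0.048 -0.06  -0.997] tilt 4.38
76.5 [ 1.137  0.195 -1.     1.007 -0.611] axis seat [-0.056 -0.071 -0.996] tilt 5.17
66 [ 1.113  0.216 -1.     1.031 -0.595] axis seat [-0.062 -0.079 -0.995] tilt 5.75
60 [ 1.099  0.228 -1.     1.046 -0.586] axis seat [-0.065 -0.083 -0.994] tilt 6.07
shift [-2.7 -3.6 -6. ] rot [ 0.0056  0.0259 -0.0629] 0.068 tool axis [ 0.4688 -0.1715 -0.8665]
shift [-2.7 -3.6 -6. ] rot [ 1.2751 -0.4076 -2.2784] 2.643 tool axis [ 0.4688 -0.1715 -0.8665]
```

Run:
```python
from ik import *
s=get_state()
x,p,A=best(108,-1.01); print(x.round(3)); show(s,x,s['q'][5])
for gz in (76.5,72,68,64): x,p,A=best(gz,-1.01);print(gz,x.round(3),p.round(4),A[:,2].round(4),(A[:,2]@Rs).round(3))
```

```text
[ 1.204  0.13  -1.01   0.972 -0.657]
shift [-5.7 -4.3 -4. ] rot [ 0.0029  0.0193 -0.0433] 0.048 tool axis [ 0.4778 -0.1644 -0.863 ]
76.5 [ 1.13   0.192 -1.01   1.035 -0.605] [0.3653 0.3157 0.2424] [ 0.4534 -0.1854 -0.8718] [-0.05  -0.065 -0.997]
72 [ 1.12   0.201 -1.01   1.046 -0.598] [0.3681 0.3155 0.2388] [ 0.4502 -0.1883 -0.8728] [-0.053 -0.068 -0.996]
68 [ 1.11   0.209 -1.01   1.055 -0.592] [0.3706 0.3154 0.2355] [ 0.4474 -0.1908 -0.8737] [-0.055 -0.071 -0.996]
64 [ 1.101  0.217 -1.01   1.066 -0.586] [0.3731 0.3152 0.2323] [ 0.4447 -0.1932 -0.8746] [-0.057 -0.074 -0.996]
```

Call:
arm_command(targets=[[[0.003,0.02,-0.043],[-5.7,-4.3,-4],0],[[-0.0693,0.0238,0.1251],[0,0,0],0],[[-0.0693,0.0238,0.1251],[0,0,0],0],[[-0.0693,0.0238,0.1251],[0,0,0],0],[[-0.0693,0.0238,0.1251],[0,0,0],0],[[-0.0693,0.0238,0.1251],[0,0,0],0],[[-0.0693,0.0238,0.1251],[0,0,0],0],[[-0.0693,0.0238,0.1251],[0,0,0],0]])

```text
t: 12.15
eef_pos: [0.3447, 0.3171, 0.2682]
ee_rot: [2.673, -0.255, 0.777]
force: [0.9, 0.1, -0.3]
width: 0.0877
```

Run:
```python
from ik import *
from h import inseat
s=get_state();inseat(s);A=Rm(s['ee_rot']);print('grasp in seat',((s['eef_pos']+.159*A[:,2]-seat)@Rs*1000).round(1))
x,p,A=best(108,-1.01);show(s,x,s['q'][5])
```

```text
t 12.15 seat tcp [-21.9   6.4 267.6] roterr [-0.0192 -0.047  -0.9826] F seat [ 0.6  0.4 -0.7] M [0.04 1.62 0.01] q [ 1.21  0.13 -1.01  0.97 -0.66  0.23] w 0.0877
grasp in seat [-26.8   0.4 108.7]
shift [ 0.5 -0.5 -0.5] rot [-0.0019 -0.0007  0.0021] 0.003 tool axis [ 0.478  -0.1643 -0.8629]
```

Call:
arm_command(targets=[[[-0.0693,0.0238,0.1251],[0,0,0],0],[[-0.0693,0.0238,0.1251],[0,0,0],0],[[-0.0693,0.0238,0.1251],[0,0,0],0],[[-0.0693,0.0238,0.1251],[0,0,0],0],[[-0.0693,0.0238,0.1251],[0,0,0],0],[[-0.0693,0.0238,0.1251],[0,0,0],0],[[-0.0693,0.0238,0.1251],[0,0,0],0],[[-0.0693,0.0238,0.1251],[0,0,0],0]])

```text
t: 12.95
eef_pos: [0.3447, 0.317, 0.2682]
ee_rot: [2.702, 0.305, 1.807]
force: [-0.0, -0.1, 0.3]
width: 0.0872
```

Call:
arm_command(targets=[[[-0.0693,0.0238,0.1251],[0,0,0],0],[[-0.0693,0.0238,0.1251],[0,0,0],0],[[-0.0693,0.0238,0.1251],[0,0,0],0],[[-0.0693,0.0238,0.1251],[0,0,0],0],[[-0.0693,0.0238,0.1251],[0,0,0],0],[[-0.0693,0.0238,0.1251],[0,0,0],0],[[-0.0693,0.0238,0.1251],[0,0,0],0],[[-0.0693,0.0238,0.1251],[0,0,0],0]])

```text
t: 13.75
eef_pos: [0.3447, 0.3171, 0.2682]
ee_rot: [-3.011, 0.516, 3.07]
force: [-0.3, -0.7, -0.0]
width: 0.0875
```

Run:
```python
from ik import *
from h import inseat
s=get_state();inseat(s);A=Rm(s['ee_rot']);print('grasp in seat',((s['eef_pos']+.159*A[:,2]-seat)@Rs*1000).round(1))
x,p,A=best(108,-1.01);show(s,x,s['q'][5])
x,p,A=best(76.5,-1.01);show(s,x,2.85)
```

```text
t 13.75 seat tcp [-21.9   6.4 267.5] roterr [-0.0476  0.0537  2.9798] F seat [-0.1 -0.7  0. ] M [ 0.18  1.6  -0.08] q [ 1.21  0.13 -1.01  0.97 -0.66  2.55] w 0.0875
grasp in seat [-26.5   0.3 108.7]
shift [ 0.5 -0.5 -0.5] rot [0.0007 0.0008 0.0001] 0.001 tool axis [ 0.478  -0.1643 -0.8629]
shift [ 20.6  -1.4 -25.8] rot [-0.1652  0.0819  0.2638] 0.322 tool axis [ 0.4537 -0.1853 -0.8717]
```

Call:
arm_command(targets=[[[-0.0413,0.0205,0.066],[5.2,-0.4,-6.5],0],[[-0.0413,0.0205,0.066],[5.2,-0.4,-6.5],0],[[-0.0413,0.0205,0.066],[5.1,-0.3,-6.4],0],[[-0.0413,0.0205,0.066],[5.1,-0.3,-6.4],0],[[0,0,0],[0,0,0],0]])

```text
t: 14.25
eef_pos: [0.3656, 0.3155, 0.2417]
ee_rot: [-2.837, 0.419, -2.875]
force: [-0.2, -0.7, 1.6]
width: 0.0877
```

Run:
```python
from ik import *
from h import inseat
import cv2
from station import *
s=get_state();inseat(s);A=Rm(s['ee_rot']);print('grasp in seat',((s['eef_pos']+.159*A[:,2]-seat)@Rs*1000).round(1))
x,p,A=best(76.5,-1.01);show(s,x,2.85)
im,d=grab_frame('wrist');cv2.imwrite('pics/w9.png',im[:,:,::-1])
im,d=grab_frame('scene');cv2.imwrite('pics/s9.png',cv2.resize(im[130:280,330:530],(800,600))[:,:,::-1])
```

```text
t 14.25 seat tcp [-18.4  10.2 234.2] roterr [-0.0883  0.0717  2.6631] F seat [ 0.8 -0.7  1.4] M [ 0.19  1.52 -0.11] q [ 1.13  0.19 -1.01  1.03 -0.61  2.85] w 0.0877
grasp in seat [-26.4  -0.3  75.7]
shift [-0.5  0.1  0.7] rot [-0.0007 -0.0005  0.0054] 0.005 tool axis [ 0.4545 -0.1849 -0.8714]
```

View pics/w9.png

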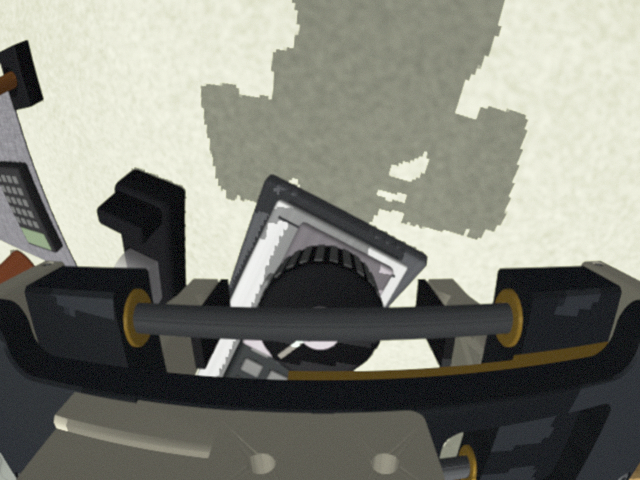

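View pics/s9.png

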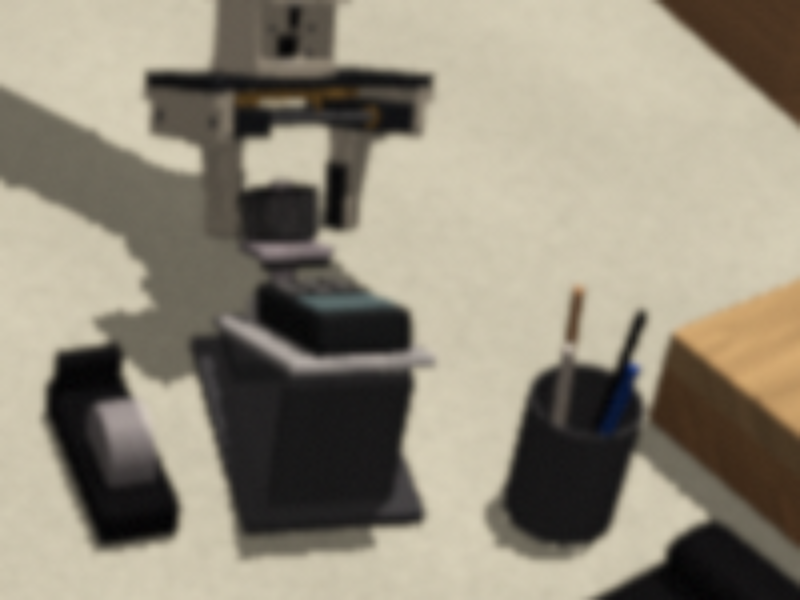

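The knob sits centred between the fingers (knob cols 258–382, pads at 228/417); pointer mark at (285,352). Gripping.

Call:
arm_command(targets=[[[0,0,0],[0,0,0],0.5],[[0,0,0],[0,0,0],1],[[0,0,0],[0,0,0],1],[[0,0,0],[0,0,0],1],[[0,0,0],[0,0,0],1]], squeeze=30)

```text
t: 14.85
eef_pos: [0.3651, 0.316, 0.2421]
ee_rot: [-2.839, 0.42, -2.875]
force: [0.2, 0.4, -0.1]
width: 0.0531
```

Run:
```python
from ik import *
from h import inseat
s=get_state();inseat(s)
x,p,A=best(76.5-1.0,-1.01);show(s,x,2.05)
```

```text
t 14.85 seat tcp [-18.7  10.6 234.9] roterr [-0.0874  0.0698  2.6638] F seat [ 0.   0.4 -0.1] M [ 0.28  1.52 -0.17] q [ 1.13  0.19 -1.01  1.03 -0.61  2.85] w 0.0531
shift [ 0.7 -0.5 -0.6] rot [ 0.36   -0.1473 -0.6919] 0.794 tool axis [ 0.4538 -0.1855 -0.8716]
```

Call:
arm_command(targets=[[[0.0658,-0.0269,-0.1264],[0.1,-0.02,-0.15],1],[[0.0658,-0.0269,-0.1264],[0.1,-0.02,-0.15],1],[[0.0658,-0.0269,-0.1264],[0.1,-0.02,-0.15],1],[[0.0658,-0.0269,-0.1264],[0.1,-0.02,-0.15],1]])

```text
t: 15.25
eef_pos: [0.3657, 0.315, 0.2417]
ee_rot: [-3.139, 0.513, 2.757]
force: [0.2, -6.1, 4.4]
width: 0.0503
```

Run:
```python
from ik import *
from h import inseat
import cv2
from station import *
s=get_state();inseat(s)
x,p,A=best(76.5-.75,-1.01);show(s,x,s['q'][5])
im,d=grab_frame('wrist');cv2.imwrite('pics/w10.png',im[:,:,::-1])
```

```text
t 15.25 seat tcp [-18.2   9.7 234.1] roterr [ 0.0686 -0.1044 -3.0283] F seat [ 3.8 -5.9  2.8] M [-0.35  0.02  0.12] q [ 1.13  0.19 -1.01  1.04 -0.61  2.26] w 0.0503
shift [-0.1  0.6  0. ] rot [0.0015 0.0004 0.0013] 0.002 tool axis [ 0.454  -0.1853 -0.8715]
```

View pics/w10.png

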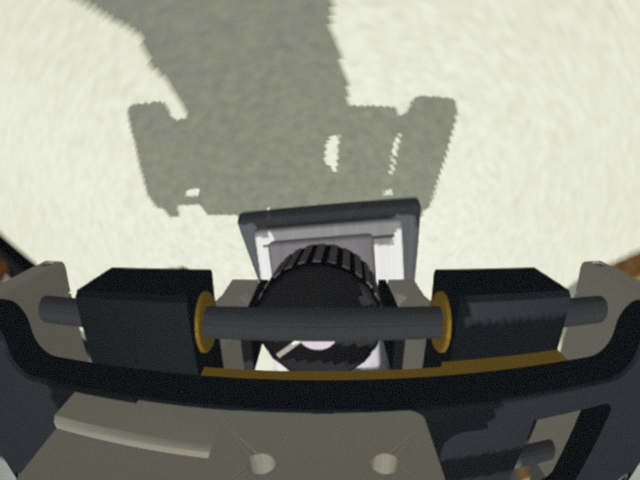

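The pointer mark stays at (285,350) in the wrist view after 0.58 rad, so the knob turns with the fingers. Continuing.

Call:
arm_command(targets=[[[0.0658,-0.0269,-0.1264],[0.1,0.05,-0.15],1],[[0.0658,-0.0269,-0.1264],[0.1,0.05,-0.15],1],[[0.0658,-0.0269,-0.1264],[0.1,0.05,-0.15],1],[[0.0658,-0.0269,-0.1264],[0.1,0,-0.15],1],[[0.0658,-0.0269,-0.1264],[0.1,0,-0.15],1],[[0.0658,-0.0269,-0.1264],[0.1,0,-0.15],1],[[0.0658,-0.0269,-0.1264],[0.1,0,-0.15],1],[[0.0658,-0.0269,-0.1264],[0.1,0,-0.15],1]])

```text
t: 16.1
eef_pos: [0.3658, 0.3139, 0.2397]
ee_rot: [2.666, 0.202, 1.547]
force: [-12.3, -6.5, 7.6]
width: 0.0505
```

Run:
```python
from ik import *
from h import inseat
s=get_state();inseat(s)
x,p,A=best(76.5-.75-1.45,-1.01);show(s,x,s['q'][5])
```

```text
t 16.1 seat tcp [-19.    8.7 232.2] roterr [-9.0000e-04 -9.7900e-02 -1.8702e+00] F seat [-4.7 -9.4 11.8] M [-3.18  2.81  0.  ] q [ 1.12  0.2  -1.01  1.05 -0.6   1.09] w 0.0505
shift [0.7 1.6 0.9] rot [ 0.0043 -0.0003 -0.002 ] 0.005 tool axis [ 0.453  -0.1862 -0.8718]
```

Call:
arm_command(targets=[[[0.0658,-0.0269,-0.1264],[0.1,0,-0.14],1],[[0.0658,-0.0269,-0.1264],[0.1,0,-0.14],1],[[0.0658,-0.0269,-0.1264],[0.1,0,-0.14],1],[[0.0658,-0.0269,-0.1264],[0.1,0,-0.14],1],[[0.0658,-0.0269,-0.1264],[0.1,0,-0.14],1],[[0.0658,-0.0269,-0.1264],[0.1,0,-0.14],1],[[0.0658,-0.0269,-0.1264],[0.1,0,-0.14],1]])

```text
t: 16.8
eef_pos: [0.3662, 0.3144, 0.238]
ee_rot: [2.707, -0.278, 0.644]
force: [-8.8, -5.0, 0.1]
width: 0.0496
```

Run:
```python
from ik import *
from h import inseat
import cv2
from station import *
s=get_state();inseat(s)
x,p,A=best(76.5-.75-1.45-1.27,-1.01);show(s,x,s['q'][5])
im,d=grab_frame('wrist');cv2.imwrite('pics/w11.png',im[:,:,::-1])
```

```text
t 16.8 seat tcp [-19.7   9.2 230.6] roterr [-0.041  -0.0769 -0.8565] F seat [-6.1 -7.   3.9] M [-1.61  4.41 -0.12] q [ 1.12  0.2  -1.02  1.05 -0.6   0.07] w 0.0496
shift [1.1 1.1 1.5] rot [ 0.0037 -0.0016 -0.0059] 0.007 tool axis [ 0.4521 -0.187  -0.8721]
```

View pics/w11.png

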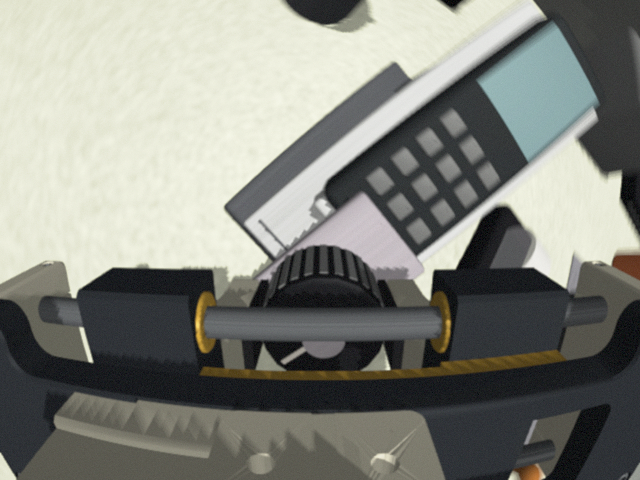

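Call:
arm_command(targets=[[[0.0663,-0.0271,-0.127],[0.2,0.1,0.1],1],[[0.0663,-0.0271,-0.127],[0.2,0.1,0.1],1],[[0.0663,-0.0271,-0.127],[0.2,0.1,0],1],[[0.0658,-0.0271,-0.1266],[0.1,0,-0.14],1],[[0.0658,-0.0271,-0.1266],[0.1,0,-0.14],1],[[0.0658,-0.0271,-0.1266],[0.1,0,-0.14],1],[[0.0658,-0.0271,-0.1266],[0.1,0,-0.14],1]])

```text
t: 17.55
eef_pos: [0.367, 0.315, 0.2374]
ee_rot: [-3.117, -0.511, -0.442]
force: [-6.7, -3.8, -5.2]
width: 0.0501
```

Run:
```python
from ik import *
from h import inseat
s=get_state();inseat(s);print(s['q'])
x,p,A=best(76.5-.75-1.45-1.27*2,-1.01);show(s,x,s['q'][5])
```

```text
t 17.55 seat tcp [-19.4  10.  229.7] roterr [-0.0707 -0.0456  0.1607] F seat [-7.4 -5.4 -1.5] M [-0.28  4.15 -0.12] q [ 1.12  0.2  -1.01  1.06 -0.6  -0.95] w 0.0501
[ 1.11706937  0.20102059 -1.01453852  1.05749619 -0.59524021 -0.94631304]
shift [1.  0.4 1.1] rot [ 0.0034 -0.0007 -0.0078] 0.009 tool axis [ 0.4513 -0.1878 -0.8724]
```

Call:
arm_command(targets=[[[0.066,-0.0272,-0.1266],[0.15,0,0],1],[[0.066,-0.0272,-0.1266],[0.15,0,0],1],[[0.066,-0.0272,-0.1266],[0.1,0,-0.14],1],[[0.066,-0.0272,-0.1266],[0.1,0,-0.14],1],[[0.066,-0.0272,-0.1266],[0.1,0,-0.14],1],[[0.066,-0.0272,-0.1266],[0.1,0,-0.14],1],[[0.066,-0.0272,-0.1266],[0.1,0,-0.14],1]])

```text
t: 18.25
eef_pos: [0.3678, 0.3148, 0.2365]
ee_rot: [-2.685, -0.243, -1.51]
force: [-8.9, -3.0, -4.1]
width: 0.0503
```

Call:
arm_command(targets=[[[0.066,-0.0272,-0.1266],[0.15,0,0],1],[[0.066,-0.0272,-0.1266],[0.15,0,0],1],[[0.066,-0.0272,-0.1266],[0.1,0,-0.14],1],[[0.066,-0.0272,-0.1266],[0.1,0,-0.14],1],[[0.066,-0.0272,-0.1266],[0.1,0,-0.14],1],[[0,0,0],[0,0,0],1]])

```text
t: 18.85
eef_pos: [0.3683, 0.3148, 0.236]
ee_rot: [-2.638, 0.103, -2.153]
force: [-8.8, -2.1, -3.5]
width: 0.05
```

Run:
```python
from ik import *
from h import inseat
import cv2
from station import *
s=get_state();inseat(s);print(s['q'])
x,p,A=best(76.5-(2.85-s['q'][5])*1.25,-1.01);show(s,x,s['q'][5])
im,d=grab_frame('wrist');cv2.imwrite('pics/w12.png',im[:,:,::-1])
```

```text
t 18.85 seat tcp [-19.1  10.2 227.8] roterr [-0.0948  0.0322  1.9027] F seat [-8.6 -4.3  1.3] M [-1.13  4.85 -0.4 ] q [ 1.11  0.2  -1.01  1.06 -0.59 -2.69] w 0.05
[ 1.11267167  0.20492982 -1.01447482  1.06329325 -0.59463254 -2.69242175]
shift [1.1 0.5 0.7] rot [ 0.0053  0.0009 -0.0082] 0.01 tool axis [ 0.4498 -0.1891 -0.8729]
```

View pics/w12.png

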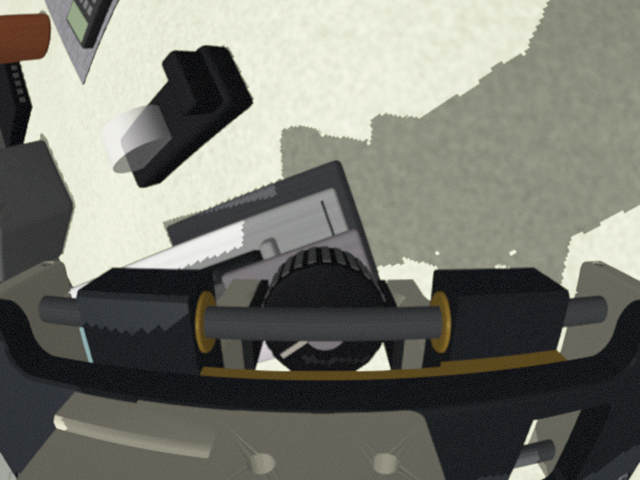

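Call:
arm_command(targets=[[[0,0,0],[0,0,0],0.3],[[0,0,0],[0,0,0],0],[[0,0,0],[0,0,0],0],[[0,0,0],[0,0,0],0]])

```text
t: 19.3
eef_pos: [0.3696, 0.3166, 0.238]
ee_rot: [-2.636, 0.105, -2.148]
force: [0.0, -0.9, -0.7]
width: 0.0761
```

Run:
```python
from ik import *
from h import inseat
import cv2
from station import *
s=get_state();inseat(s);print(s['q']);A=Rm(s['ee_rot']);print('grasp in seat',((s['eef_pos']+.159*A[:,2]-seat)@Rs*1000).round(1))
x,p,A=best(69.5,-1.01);show(s,x,s['q'][5])
im,d=grab_frame('top');cv2.imwrite('pics/t12.png',cv2.resize(im[170:340,100:300],(700,595))[:,:,::-1])
P=cloud(camera_params('top'),d) if 0 else None
```

```text
t 19.3 seat tcp [-17.3  12.2 229.1] roterr [-0.0899  0.0308  1.8992] F seat [-0.2 -0.9 -0.8] M [ 0.3   1.53 -0.13] q [ 1.11  0.2  -1.01  1.06 -0.6  -2.69] w 0.0761
[ 1.11204237  0.20386348 -1.01044635  1.06480675 -0.5966024  -2.68703456]
grasp in seat [-24.8   1.7  70.7]
shift [-0.1 -1.2 -1.3] rot [ 0.0025  0.0048 -0.0084] 0.01 tool axis [ 0.4497 -0.1892 -0.8729]
```

View pics/t12.png

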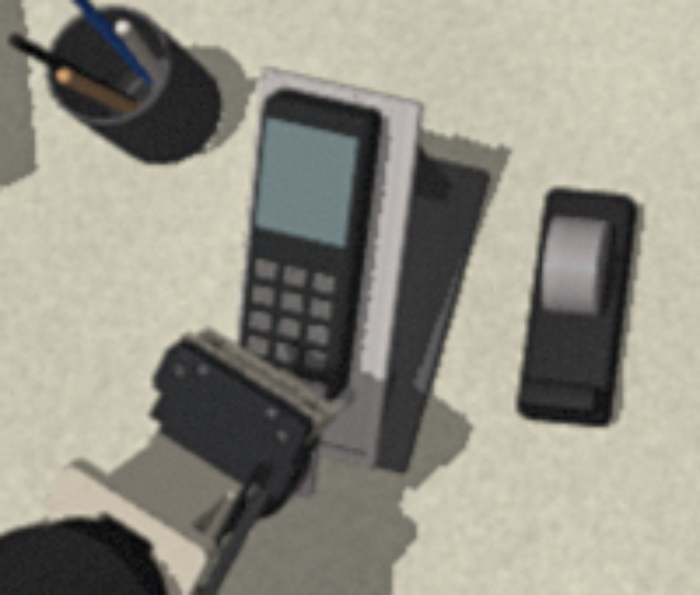

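Call:
arm_command(targets=[[[0.0025,0.0048,-0.0084],[0,-1.2,-0.8],0],[[-0.0652,0.0274,0.1266],[0,0,0],0],[[-0.0652,0.0274,0.1266],[0,0,0],0],[[-0.0652,0.0274,0.1266],[0,0,0],0],[[-0.0652,0.0274,0.1266],[0,0,0],0],[[-0.0652,0.0274,0.1266],[0,0,0],0],[[-0.0652,0.0274,0.1266],[0,0,0],0],[[-0.0652,0.0274,0.1266],[0,0,0],0]])

```text
t: 20.15
eef_pos: [0.3695, 0.3151, 0.237]
ee_rot: [-2.772, -0.36, -1.231]
force: [-0.5, -0.2, -0.0]
width: 0.0874
```

Call:
arm_command(targets=[[[-0.0652,0.0274,0.1266],[0,0,0],0],[[-0.0652,0.0274,0.1266],[0,0,0],0],[[-0.0652,0.0274,0.1266],[0,0,0],0],[[-0.0652,0.0274,0.1266],[0,0,0],0],[[-0.0652,0.0274,0.1266],[0,0,0],0],[[-0.0652,0.0274,0.1266],[0,0,0],0],[[-0.0652,0.0274,0.1266],[0,0,0],0],[[-0.0652,0.0274,0.1266],[0,0,0],0]])

```text
t: 20.95
eef_pos: [0.3695, 0.3151, 0.237]
ee_rot: [2.93, -0.467, 0.048]
force: [-0.0, 0.3, -0.2]
width: 0.0877
```

Call:
arm_command(targets=[[[-0.0652,0.0274,0.1266],[0,0,0],0],[[-0.0652,0.0274,0.1266],[0,0,0],0],[[-0.0652,0.0274,0.1266],[0,0,0],0],[[-0.0652,0.0274,0.1266],[0,0,0],0],[[-0.0652,0.0274,0.1266],[0,0,0],0],[[-0.0652,0.0274,0.1266],[0,0,0],0],[[-0.0652,0.0274,0.1266],[0,0,0],0],[[-0.0652,0.0274,0.1266],[0,0,0],0]])

```text
t: 21.75
eef_pos: [0.3695, 0.3151, 0.237]
ee_rot: [2.633, -0.008, 1.16]
force: [-0.5, 0.3, 0.6]
width: 0.0876
```

Call:
arm_command(targets=[[[-0.0652,0.0274,0.1266],[0,0,0],0],[[-0.0652,0.0274,0.1266],[0,0,0],0],[[-0.0652,0.0274,0.1266],[0,0,0],0],[[-0.0652,0.0274,0.1266],[0,0,0],0],[[-0.0652,0.0274,0.1266],[0,0,0],0],[[-0.0652,0.0274,0.1266],[0,0,0],0],[[-0.0652,0.0274,0.1266],[0,0,0],0],[[0,0,0],[0,0,0],0]])

```text
t: 22.55
eef_pos: [0.3695, 0.3151, 0.237]
ee_rot: [2.847, 0.421, 2.105]
force: [-0.5, 1.1, 0.3]
width: 0.0875
```

Run:
```python
from ik import *
from h import *
from station import *
s=get_state();inseat(s);print(s['q']);A=Rm(s['ee_rot']);print('grasp in seat',((s['eef_pos']+.159*A[:,2]-seat)@Rs*1000).round(1))
x,p,A=best(69.5,-1.01);show(s,x,s['q'][5])
im,d=grab_frame('wrist');cv2.imwrite('pics/w13.png',im[:,:,::-1])
im,d=grab_frame('top');P=cloud(camera_params('top'),d);Q=(P-seat)@Rs*1000
```

```text
t 22.55 seat tcp [-17.6  10.8 228.1] roterr [ 0.0355 -0.1081 -2.4425] F seat [-0.5  0.9  0.6] M [ 0.19  1.45 -0.13] q [ 1.11  0.2  -1.01  1.05 -0.59  1.67] w 0.0875
[ 1.1132892   0.20439042 -1.00962804  1.05171114 -0.59420655  1.66784392]
grasp in seat [-26.2  -0.2  69.7]
shift [-0.   0.3 -0.3] rot [-0.0017 -0.0004  0.0019] 0.003 tool axis [ 0.4497 -0.1892 -0.8729]
```

View pics/w13.png

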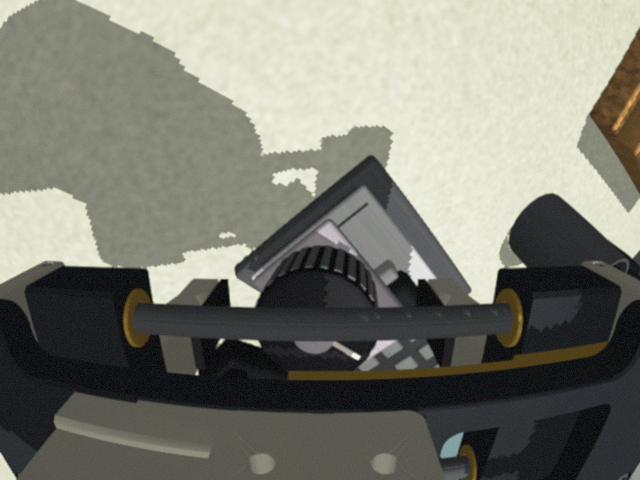

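Call:
arm_command(targets=[[[0,0,0],[0,0,0],0.5],[[0,0,0],[0,0,0],1],[[0,0,0],[0,0,0],1],[[0,0,0],[0,0,0],1],[[0,0,0],[0,0,0],1],[[0,0,0],[0,0,0],1]], squeeze=40)

```text
t: 23.25
eef_pos: [0.3688, 0.3143, 0.2365]
ee_rot: [2.848, 0.421, 2.104]
force: [-11.0, -2.6, 4.5]
width: 0.0507
```

Call:
arm_command(targets=[[[0.065,-0.0274,-0.1266],[0.1,0,-0.1],1],[[0.065,-0.0274,-0.1266],[0.1,0,-0.1],1],[[0.065,-0.0274,-0.1266],[0.1,0,-0.1],1],[[0.065,-0.0274,-0.1266],[0.1,0,-0.1],1],[[0.065,-0.0274,-0.1266],[0.1,0,-0.1],1],[[0.065,-0.0274,-0.1266],[0.1,0,-0.1],1],[[0.065,-0.0274,-0.1266],[0.1,0,-0.1],1],[[0.065,-0.0274,-0.1266],[0.1,0,-0.1],1]])

```text
t: 24.05
eef_pos: [0.3694, 0.3142, 0.2352]
ee_rot: [2.64, -0.081, 1.023]
force: [-8.0, -1.5, -1.6]
width: 0.0496
```

Run:
```python
from ik import *
from h import *
from station import *
s=get_state();inseat(s);print(s['q'])
x,p,A=best(69.7-(1.67-s['q'][5])*1.25,-1.01);show(s,x,s['q'][5])
im,d=grab_frame('wrist');cv2.imwrite('pics/w14.png',im[:,:,::-1])
```

```text
t 24.05 seat tcp [-18.5   9.9 226.5] roterr [-0.0257 -0.0928 -1.2774] F seat [-7.1 -3.5  2.6] M [-0.98  4.33 -0.11] q [ 1.11  0.21 -1.01  1.06 -0.59  0.5 ] w 0.0496
[ 1.11086891  0.20674068 -1.01227933  1.05571614 -0.5917252   0.49804723]
shift [0.9 1.1 0.5] rot [ 0.0003 -0.0016  0.0004] 0.002 tool axis [ 0.4489 -0.19   -0.8732]
```

View pics/w14.png

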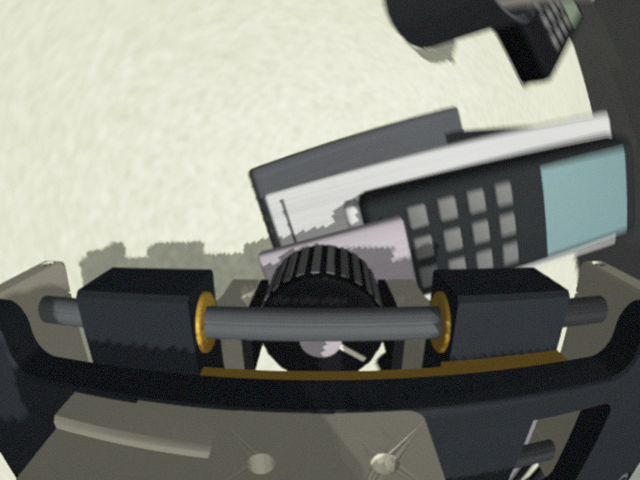

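Call:
arm_command(targets=[[[0.065,-0.0275,-0.1266],[0.15,0.1,-0.05],1],[[0.065,-0.0275,-0.1266],[0.15,0.1,-0.05],1],[[0.065,-0.0275,-0.1266],[0.1,0,-0.1],1],[[0.065,-0.0275,-0.1266],[0.1,0,-0.1],1],[[0.065,-0.0275,-0.1266],[0.1,0,-0.1],1],[[0.065,-0.0275,-0.1266],[0.1,0,-0.1],1],[[0.065,-0.0275,-0.1266],[0.1,0,-0.1],1]])

```text
t: 24.8
eef_pos: [0.37, 0.3148, 0.2344]
ee_rot: [2.934, -0.465, 0.037]
force: [-9.5, -3.5, 1.0]
width: 0.0495
```

Run:
```python
from ik import *
from h import *
from station import *
s=get_state();inseat(s);print(s['q'])
x,p,A=best(69.7-(1.67-s['q'][5])*1.25,-1.01);show(s,x,s['q'][5])
```

```text
t 24.8 seat tcp [-18.5  10.6 225.6] roterr [-0.0625 -0.0656 -0.2637] F seat [-6.5 -5.8  5.3] M [-0.14  4.93 -0.15] q [ 1.11  0.21 -1.01  1.06 -0.59 -0.52] w 0.0495
[ 1.10861731  0.20896518 -1.01155553  1.05812942 -0.5888826  -0.51701956]
shift [1.  0.5 0.3] rot [-0.0015 -0.0019  0.    ] 0.002 tool axis [ 0.448  -0.1907 -0.8734]
```

Call:
arm_command(targets=[[[0.045,-0.019,-0.0873],[0.1,0,-0.05],1],[[0.045,-0.019,-0.0873],[0.1,0,-0.05],1],[[0.045,-0.019,-0.0873],[0.1,0,-0.05],1],[[0.045,-0.019,-0.0873],[0.1,0,-0.05],1]])

```text
t: 25.2
eef_pos: [0.3704, 0.3148, 0.2342]
ee_rot: [-3.136, -0.507, -0.412]
force: [-9.4, -2.5, -2.9]
width: 0.0499
```

Run:
```python
from ik import *
from h import *
from station import *
s=get_state();inseat(s);print(s['q'])
x,p,A=best(69.7-(1.67-s['q'][5])*1.25,-1.01);show(s,x,s['q'][5])
im,d=grab_frame('wrist');cv2.imwrite('pics/w15.png',im[:,:,::-1])
```

```text
t 25.2 seat tcp [-18.2  10.7 225.3] roterr [-0.0738 -0.0515  0.1341] F seat [-8.7 -4.8  2. ] M [ 0.58  4.47 -0.19] q [ 1.11  0.21 -1.01  1.06 -0.59 -0.92] w 0.0499
[ 1.10690961  0.20936799 -1.01169053  1.06065777 -0.58816229 -0.91605465]
shift [ 0.9  0.5 -0. ] rot [-0.0016 -0.0013 -0.0006] 0.002 tool axis [ 0.4477 -0.191  -0.8735]
```

View pics/w15.png

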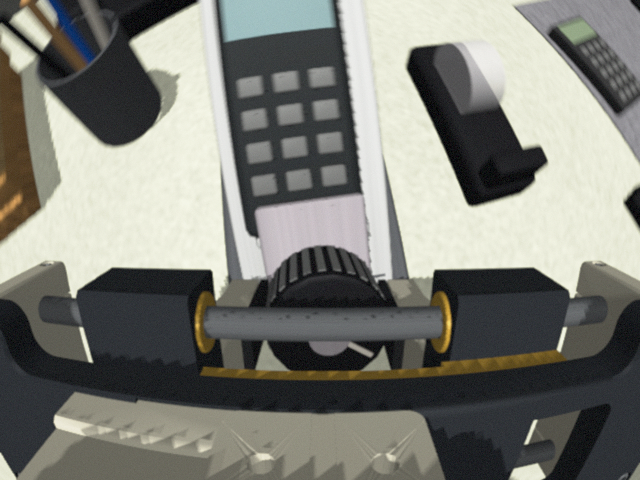

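Call:
arm_command(targets=[[[0.045,-0.0191,-0.0873],[0.1,0,-0.1],1],[[0.045,-0.0191,-0.0873],[0.1,0,-0.1],1],[[0.045,-0.0191,-0.0873],[0.1,0,-0.1],1],[[0.045,-0.0191,-0.0873],[0.1,0,-0.1],1]])

```text
t: 25.65
eef_pos: [0.3708, 0.3145, 0.2339]
ee_rot: [-2.924, -0.462, -0.862]
force: [-9.9, -1.8, -2.3]
width: 0.05
```

Run:
```python
from ik import *
from h import *
from station import *
s=get_state();inseat(s);print(s['q'],s['joint_efforts'][5])
```

```text
t 25.65 seat tcp [-18.1  10.6 224.7] roterr [-0.0835 -0.0352  0.534 ] F seat [-8.9 -4.2  2.9] M [-0.02  4.03 -0.17] q [ 1.1   0.21 -1.01  1.07 -0.59 -1.32] w 0.05
[ 1.10450902  0.21006468 -1.01268879  1.06547328 -0.58751169 -1.31894461] 1.5510699525475502
```

Call:
arm_command(targets=[[[0.045,-0.0191,-0.0873],[0.1,0,-0.1],1],[[0.045,-0.0191,-0.0873],[0.1,0,-0.1],1]])

```text
t: 25.85
eef_pos: [0.3709, 0.3144, 0.2336]
ee_rot: [-2.833, -0.41, -1.075]
force: [-12.8, -3.1, -0.4]
width: 0.05
```

Run:
```python
from ik import *
from h import *
from station import *
s=get_state();inseat(s);print(s['q'],s['joint_efforts'][5])
im,d=grab_frame('wrist');cv2.imwrite('pics/w16.png',im[:,:,::-1])
```

```text
t 25.85 seat tcp [-18.1  10.5 224.4] roterr [-0.0876 -0.0265  0.7337] F seat [-10.   -6.2   5.9] M [-0.87  4.58 -0.24] q [ 1.1   0.21 -1.01  1.07 -0.59 -1.52] w 0.05
[ 1.103459    0.21049598 -1.01326611  1.06773706 -0.58715435 -1.52030664] 1.592205986380577
```

View pics/w16.png

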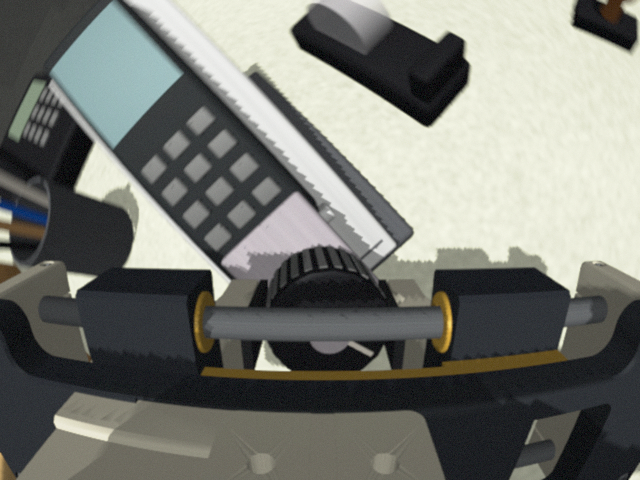

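Call:
arm_command(targets=[[[0.045,-0.0191,-0.0873],[0.1,0.1,0],1],[[0.045,-0.0191,-0.0873],[0.1,0.1,0],1],[[0.045,-0.0191,-0.0873],[0.1,0.1,0],1]])

```text
t: 26.2
eef_pos: [0.3711, 0.3143, 0.2333]
ee_rot: [-2.728, -0.304, -1.375]
force: [-13.3, -3.4, -2.1]
width: 0.0504
```

Run:
```python
from ik import *
from h import *
from station import *
s=get_state();inseat(s);print(s['q'],s['joint_efforts'][5])
im,d=grab_frame('wrist');cv2.imwrite('pics/w17.png',cv2.resize(im[240:400,220:440],(770,560))[:,:,::-1])
i=cv2.imread('pics/w16.png');cv2.imwrite('pics/w16c.png',cv2.resize(i[240:400,220:440],(770,560)))
```

```text
t 26.2 seat tcp [-18.1  10.4 224.1] roterr [-0.0933 -0.0128  1.0336] F seat [-11.3  -6.6   4.6] M [-1.31  5.04 -0.28] q [ 1.1   0.21 -1.01  1.07 -0.59 -1.82] w 0.0504
[ 1.10298802  0.21121201 -1.01336468  1.06832663 -0.58738596 -1.8209131 ] 1.6225031018257141
```

View pics/w17.png

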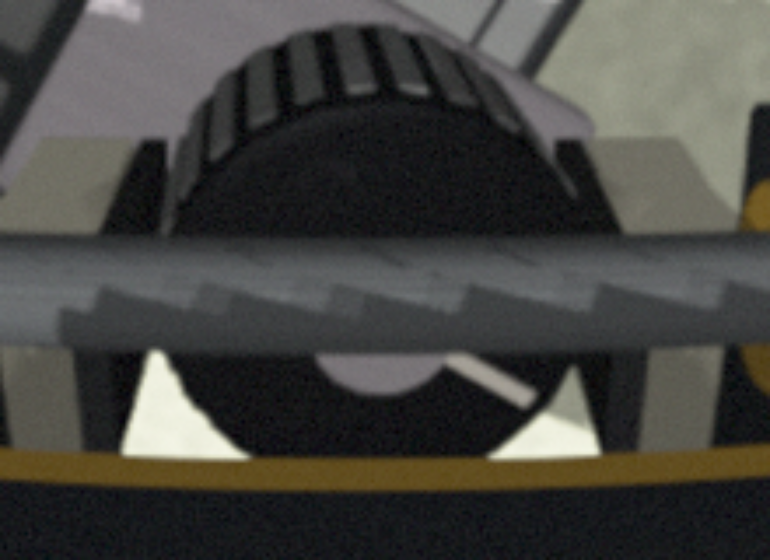

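View pics/w16c.png

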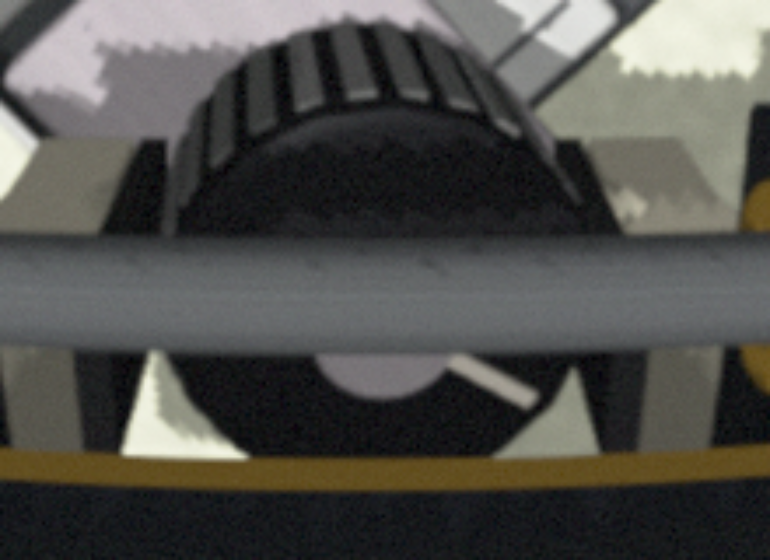

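The pointer is still fixed relative to the fingers (540,400 in the crop), so no stop yet. Continuing.

Call:
arm_command(targets=[[[0.045,-0.0191,-0.0873],[0.1,0.1,0],1],[[0.045,-0.0191,-0.0873],[0.1,0.1,0],1],[[0.045,-0.0191,-0.0873],[0.1,0.1,-0.1],1],[[0.045,-0.0191,-0.0873],[0.1,0.1,-0.1],1]])

```text
t: 26.65
eef_pos: [0.3709, 0.3125, 0.2327]
ee_rot: [-2.646, -0.132, -1.743]
force: [-25.7, -12.7, 10.2]
width: 0.0499
```

Run:
```python
from ik import *
from h import *
from station import *
s=get_state();inseat(s);print(s['q'],s['joint_efforts'][5])
im,d=grab_frame('wrist');cv2.imwrite('pics/w18.png',cv2.resize(im[240:400,220:440],(770,560))[:,:,::-1])
```

```text
t 26.65 seat tcp [-18.2   8.6 223.4] roterr [-0.1001  0.0113  1.4309] F seat [-13.  -18.8  20.1] M [-6.67  6.06  1.18] q [ 1.1   0.21 -1.02  1.07 -0.59 -2.22] w 0.0499
[ 1.10214028  0.21150527 -1.01595935  1.06974127 -0.5906131  -2.22058764] 0.37286946550011635
```

View pics/w18.png

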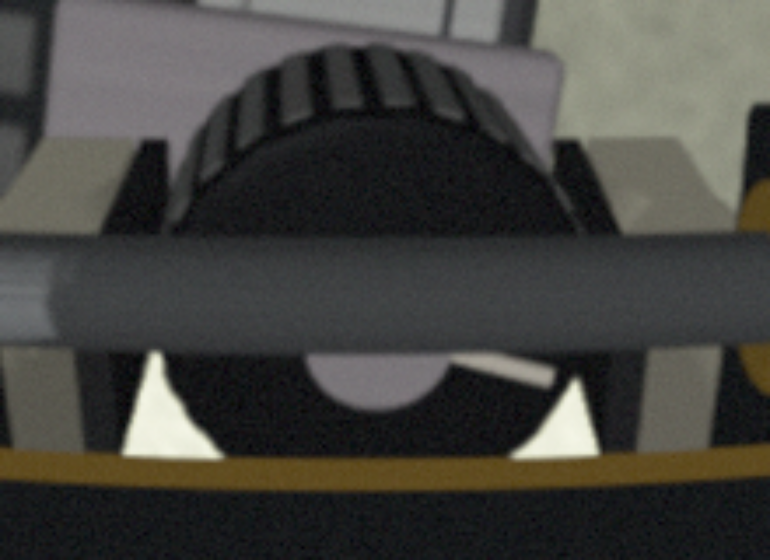

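Pointer has slipped back relative to the fingers (now 555,380) and the torque about the knob axis jumped to +1.2 N m: hard stop. Releasing.

Call:
arm_command(targets=[[[0,0,0],[0,0,0],0.3],[[0,0,0],[0,0,0],0],[[0,0,0],[0,0,0],0],[[0,0,0],[0,0,0],0]])

```text
t: 27.1
eef_pos: [0.373, 0.3164, 0.2348]
ee_rot: [-2.645, -0.126, -1.74]
force: [-0.6, 0.2, -0.2]
width: 0.0764
```

Run:
```python
from ik import *
from h import *
from station import *
s=get_state();inseat(s);A=Rm(s['ee_rot']);print(A[:,2],s['q'],'grasp',((s['eef_pos']+.159*A[:,2]-seat)@Rs*1000).round(1))
im,d=grab_frame('wrist');cv2.imwrite('pics/w19.png',im[:,:,::-1])
x,p,A=best(108,-1.0);show(s,x,s['q'][5])
```

```text
t 27.1 seat tcp [-16.2  12.9 224.7] roterr [-0.0937  0.0066  1.4315] F seat [-0.7  0.   0.2] M [ 0.27  1.58 -0.18] q [ 1.1   0.21 -1.01  1.07 -0.59 -2.22] w 0.0764
[ 0.45086984 -0.18907425 -0.8723344 ] [ 1.1010317   0.21209143 -1.00842767  1.07140942 -0.58890725 -2.21796635] grasp [-24.4   2.   66.3]
shift [-26.8   0.9  33.3] rot [ 0.0384 -0.0304 -0.0287] 0.057 tool axis [ 0.4721 -0.169  -0.8652]
```

View pics/w19.png

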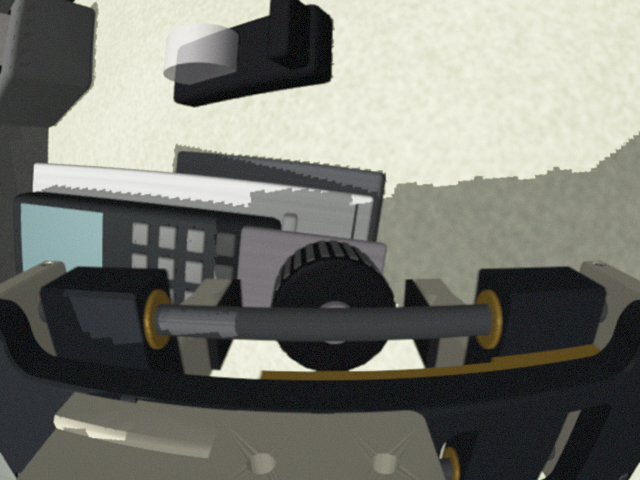

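Call:
arm_command(targets=[[[0.0096,-0.0076,-0.0072],[-6.7,-1.2,8.3],0],[[0.0096,-0.0076,-0.0072],[-6.7,0.5,8.3],0],[[0.0096,-0.0076,-0.0072],[-6.7,0.8,8.3],0],[[0.0096,-0.0076,-0.0072],[-6.7,0.8,8.3],0],[[0,0,0],[0,0,10],0],[[0,0,0],[10,-15,30],0],[[0,0,0],[10,-15,30],0],[[0,0,0],[10,-15,30],0]])

```text
t: 27.95
eef_pos: [0.3755, 0.2713, 0.3691]
ee_rot: [-2.623, -0.083, -1.771]
force: [1.0, 0.7, 0.0]
width: 0.0881
```

Call:
arm_command(targets=[[[0,0,0],[10,-35,25],0],[[0,0,0],[10,-35,25],0],[[0,0,0],[5,-40,10],0],[[0,0,0],[0,-40,10],0],[[0,0,0],[0,-40,0],0],[[0,0,0],[0,-40,0],0],[[0,0,0],[0,-40,0],0],[[0,0,0],[0,0,0],0]])

```text
t: 28.75
eef_pos: [0.3993, -0.0021, 0.4377]
ee_rot: [-2.623, -0.082, -1.777]
force: [0.8, 0.4, 0.3]
width: 0.0875
```

Run:
```python
from h import *
from station import *
s=get_state();inseat(s);print(s['eef_pos'])
im,d=grab_frame('top');cv2.imwrite('pics/t20.png',im[:,:,::-1])
P=cloud(camera_params('top'),d);Q=(P-seat)@Rs*1000
m=(abs(Q[:,:,1])<40)&(Q[:,:,0]>30)&(Q[:,:,0]<190)&(Q[:,:,2]>20)&(Q[:,:,2]<40);q=Q[m];print('terminal',len(q),q.min(0),q.max(0),np.median(q,0))
for a in (40,60,80,100,120,140,160): k=abs(q[:,0]-a)<8;print(a,q[k][:,1].min().round(1),q[k][:,1].max().round(1),np.median(q[k][:,2]).round(1))
m=(np.hypot(Q[:,:,0]+26,Q[:,:,1])<20)&(Q[:,:,2]>60)&(Q[:,:,2]<110);q=Q[m];print('knob top',len(q),np.percentile(q[:,2],[5,50,95]))
```

```text
t 28.75 seat tcp [ 181.3 -288.5  340.5] roterr [-0.0637  0.0051  1.4856] F seat [ 0.7  0.6 -0.1] M [ 0.26  1.64 -0.15] q [ 0.63 -0.31 -0.89  0.63 -0.78 -1.23] w 0.0875
[ 0.39926755 -0.00205039  0.43773478]
terminal 2168 [ 30.12658428 -28.02415402  20.00764497] [170.3838244   34.14241934  33.788052  ] [103.84577801   1.20885927  27.85098223]
40 -26.6 33.7 27.8
60 -26.9 33.1 28.0
80 -28.0 32.9 27.5
100 -26.9 32.8 28.0
120 -27.2 34.1 28.2
140 -27.2 32.9 28.1
160 -27.3 32.1 27.4
knob top 310 [74.51212761 77.13240196 81.75534697]
```

View pics/t20.png

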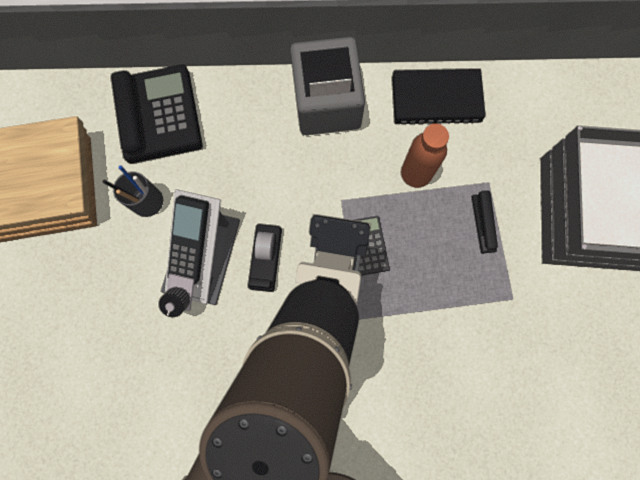

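Run:
```python
from station import *
print(job_done()); s=get_state(); print(s['t'],s['force'])
```

```text
the job is handed in; nothing more can be done
None
the job is handed in; nothing more can be done
```

The terminal is in the holder with the clamp screwed home, and I handed the job in at about 29 s; no verdict was reported.

**Terminal:** I gripped it across its width, tilted it to the slope and slid it under the open clamp. It met the stop at about 11 N, then I lowered it onto the plate and let go. In the last top view:
- Its top face was 28 mm above the plate.
- Its screen end was at x = 170 mm.
- It sat about 3 mm off the middle.

**Knob:** I turned it clockwise in two grips, 5.5 rad and then 3.9 rad.
- The second grip ended in a sudden stall, with about 1.4 N m of extra torque and the knob slipping roughly 0.25 rad in the fingers.
- The knob's top then measured 77.1 mm above the plate, against 77.5 mm expected fully home.

**Surroundings:** The other things on the desk look unmoved in the last top view, except that the arm hid part of it, including the stamp. The robot was clear of everything when I handed in.

**Doubts:**
- Joint 3's limit made me grip the knob about 5° off its axis, giving side forces of up to about 30 N at the wrist.
- I judged the pad's grip from the knob's stop and height, since I could not measure the pad force.
- Height readings were too coarse to tell 9.2 from 9.6 rad, so "fully home" rests mainly on the stall.

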